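# Fetch the parts tray, clear it and kit it with flat bars

### The job

First hook your fingertips behind the far wall of the steel tray and drag it closer, sliding on the bench and never lifted, until it stands wholly on the service mat. Next clear every old transformer out of it into the black scrap crate, and only then draw every flat bar out through its slot in the plywood stock box and lay it flat on the tray floor, without dropping it in from a height. Leave the round rod in the box and everything else on the bench where it is, and finish with the tray wholly on the mat.

Things in the scene. Friction and masses are not known exactly. Their poses are not given: they have to be found in the camera images.
- tray: Shallow open steel tray, outside 163 mm (its x) by 260 mm (its y), 40 mm high, walls and floor 4 mm thick, about 0.6 kg, loose on the bench; origin at the centre of its underside, z up, x away from the robot at yaw 0. It starts at the back of the bench, with free bench behind its far wall, and holds the old transformers.
- mat: Flat dark rubber service mat with a thin grey border line, 230 mm (its x) by 360 mm (its y), about 1 mm thin and no obstacle, fixed on the bench in front of the robot; origin at its centre.
- stockbox: Fixed plywood box, 240 (x) by 125 (y), 101 mm high, closed top; origin at bench level, front wall 60 mm along its +y with five slots 20 mm wide at -100, -50, 0, 50, 100 mm along x, 60 to 83 mm up. Behind each slot a channel floor falls 20 degrees to the back: bars stick out and up through the slots and must be drawn out along that slope, about 125 mm until the lower end is clear.
- rod: Round aluminium rod, 12 mm across, 190 mm long, in one of the slots: it stays there. Origin at its middle; y runs along it, +y towards the end that sticks out.
- bar0: Flat aluminium bar, 12 mm (its x) wide, 190 mm (its y) long, 6 mm (its z) thick, 0.04 kg; may be absent. Origin at its middle; +y points to the end that sticks out of the slot by about 70 mm at the start, rising 20 degrees.
- bar1: Flat aluminium bar, 12 mm (its x) wide, 190 mm (its y) long, 6 mm (its z) thick, 0.04 kg; may be absent. Origin at its middle; +y points to the end that sticks out of the slot by about 70 mm at the start, rising 20 degrees.
- bar2: Flat aluminium bar, 12 mm (its x) wide, 190 mm (its y) long, 6 mm (its z) thick, 0.04 kg; may be absent. Origin at its middle; +y points to the end that sticks out of the slot by about 70 mm at the start, rising 20 degrees.
- bar3: Flat aluminium bar, 12 mm (its x) wide, 190 mm (its y) long, 6 mm (its z) thick, 0.04 kg; may be absent. Origin at its middle; +y points to the end that sticks out of the slot by about 70 mm at the start, rising 20 degrees.
- tray_c0 (a point): The tray's far left outer bottom corner.
- tray_c1 (a point): The tray's far right outer bottom corner.
- tray_c2 (a point): The tray's near left outer bottom corner.
- tray_c3 (a point): The tray's near right outer bottom corner.
- trafo0: Old mains transformer lying in the tray at the start: dark steel core 34 mm (its x) by 28 mm (its y), 30 mm high, a copper winding bulging out at its +y and -y sides, 0.12 kg; may be absent. Origin at its centre; z up.
- trafo1: Old mains transformer lying in the tray at the start: dark steel core 34 mm (its x) by 28 mm (its y), 30 mm high, a copper winding bulging out at its +y and -y sides, 0.12 kg; may be absent. Origin at its centre; z up.
- trafo2: Old mains transformer lying in the tray at the start: dark steel core 34 mm (its x) by 28 mm (its y), 30 mm high, a copper winding bulging out at its +y and -y sides, 0.12 kg; may be absent. Origin at its centre; z up.
- crate: Black scrap crate, open on top, fixed on the bench, 140 x 140 mm outside, 50 mm high, walls and floor 5 mm thick; origin at the centre of its underside.
- bowl: Bystander, to be left where it stands: white plastic bowl, 100 mm wide, 50 mm high. Origin at the middle of its underside.
- screwdriver: Bystander, to be left where it stands: screwdriver with black handle. Origin at the middle of its underside.
- solder: Bystander, to be left where it stands: spool, dark ring 60 mm wide, 40 mm high. Origin at the middle of its underside.
- capacitor: Bystander, to be left where it stands: black can capacitor, 35 mm wide, 40 mm high. Origin at the middle of its underside.
- flux: Bystander, to be left where it stands: small amber jar, 40 mm wide, 70 mm high. Origin at the middle of its underside.

How it is judged:
By the outcome, as a careful person would: the job done as asked, in the order asked, and still so for the second after the job is handed in, with the robot touching nothing.
Of bar0, bar1, bar2, bar3 only 3 to 4 are there at a start; the rules pass over those that are not, and their reading is None.
Of trafo0, trafo1, trafo2 only 2 to 3 are there at a start; the rules pass over those that are not, and their reading is None.
At some moment in a run one of tray may be knocked a few centimetres aside while the robot is not near it.
It also fails if it takes over 210 s, if anything falls off the work surface, if the arm or the gripper's body presses on something with over 40 N, if the wrist force passes 120 N, or if a joint passes its speed limit or range.

### The arm

A 7-joint arm with a two-finger parallel gripper is mounted at the origin on the work surface. World frame = base frame: x ahead of the robot, y to its left, z up, the work surface at z = 0. Lengths are in m, angles in rad, forces in N, time in s.
With the tool pointing down it reaches from about 0.35 to 0.775 m from the base axis. Payload 3.1 kg.
Tool frame: the origin (TCP) lies midway between the tips of the shut fingers; the grasp point (between the pads) lies 19 mm behind it (r.hold_point_z is the distance from the TCP to the grasp point, in m); z points along the fingers, y is the line along which they close (so a half turn about z gives the same grasp; the last joint's range is limited). The gripper opens to 85 mm and grips with 20 to 120 N. Pads are 22 mm wide; open, the fingers measure 114 mm over their backs; the gripper's body (76 mm by 85 mm) begins 54 mm behind the grasp point. The pads swing forward as they close: fully open they stand 13 mm farther back than shut.
Start: joints at [1.23, 0.311, 0.014, 1.512, -0.004, 1.319, -0.027], TCP at [0.162, -0.526, 0.231] pointing down, gripper open.
Joint ranges: [-2.7, 2.7], [-0.3, 1.91], [-1.27, 1.3], [0.12, 2.57], [-1.44, 4.58], [0.2, 2.03], [-3.05, 3.05]. Speed limits (rad/s): [2.79, 2.79, 3.14, 3.14, 3.14, 3.14, 3.14].

### API

Orientations are given as a rotation vector (axis times angle).
In Python, from plant import observe, eyes, hand_in, r gives the robot as it stands.
- The arm moves only by the shell command python3 -m creep 'ROWS' [FORCE]. ROWS is JSON, a list of rows, each an object with "fingers": the opening, from 0 (shut) to 1 (fully open); "linear": the shift along the tool's x, y, z scaled (see below), a list of three; "rotation": the turn, a rotation vector about the tool's x, y, z scaled (see below), a list of three. A call has 1 to 20 rows; each row shifts and turns the commanded pose from where the row before left it, along the tool's axes as they then stand; what a row does not reach is not made up. The controller multiplies each number of a shift by 0.02 m and each number of a turn by 0.1 rad. A row lasts 1/8 s, in which the tool goes at most 62.5 mm and 10.7 degrees, less where a joint would pass 70% of its speed; a pose out of reach is approached as far as the arm can. A call with a number of a shift or a turn outside -1 to 1 is refused whole. A call with a gripper value outside its range is refused whole. The fingers move at their own pace and stop on an object; FORCE is the grip in N (left out, the last holds). Time passes only in rows, so rows that do not move let the fingers close. It gives the time, the measured TCP pose, the force, the opening and the grip force at its end, in the units of the state.
- observe(): the state, without advancing time (a new reading comes with each control period).
- eyes.capture(name): name is "scene" or "top" or "wrist"; returns (picture, depth): 384x512x3 uint8, red, green, blue; 384x512 float32, m along the optical axis (not along the pixel's ray), 0 where there is no reading.
- eyes.camera_model(name): a dict with "K" (3x3 intrinsics, pixels), "k1" (the pictures are not rectified: a ray, as slopes to the right and down, at radius r is drawn at 1 + k1 r^2 times it, then the intrinsics apply), "xyz" and "orientation" of the camera in the world; the wrist camera has in their place "T_tool_cam" (4x4, takes a point from camera to tool coordinates, whose origin is the TCP and whose axes are the flange's). Camera axes: x right, y up, looking along -z (the intrinsics and any distortion apply to the point x, -y, -z); pixel columns grow to the right and rows downward; lengths in m; the calibration is good to about 2 mm. A picture is of the moment at which its call begins: read the wrist's pose just before it. camera_model takes no time and is no camera call.
- hand_in(): hands the job in; it is judged then, once.
Trained networks look in the newest picture that a camera, given by its name, has taken for a name from the list of things; names that differ only in an ending like _2 or _b are one class to them, and where a whole thing is asked for, a point or a joint stands for the part that bears it (a point fixed in the world has none). Each returns a list of dicts, best first, with "score" (0 to 1); they miss things now and then, are a little off and sometimes report something else, mostly with a low value. They report only what shows in the picture. A call takes as long as a camera call.
- eyes.recognise(thing, camera): "at" ([x, y, z] in m, in world coordinates, good to about 4 mm: the middle of the surface that is visible of it).
- eyes.outline_of(thing, camera): "region" (384x512 bool, what is visible of it).
- eyes.mark_of(thing, camera): "at" ([x, y, z] in m, in world coordinates, good to about 4 mm: a listed point, or the origin of a listed thing).
The state is a dict: "clock": time; "joints": joint angles; "qvel": joint speeds; "joint_efforts": joint torques, N m; "tcp_pos": TCP position; "orientation": TCP orientation; "force": force on the tool from outside, world axes, zero at the start; "torque": the same for the moment, N m; "width": finger opening in m; "grip_force": force on a finger pad.
Only numpy, scipy, OpenCV 4.12 (cv2) and the standard library are available. Lean on these libraries where they do the work, as an engineer would, in place of code of your own. Each camera call takes 0.05 s, during which the arm holds its last target. There are 200 camera calls.

## Working session

There is one attempt and no reset: what is moved stays moved. The work goes in short steps, Python scripts to look and compute and a shell command to move; the robot and the scene stay as the last step left them, time stands still between calls to the robot, and variables do not carry over. Pictures are saved under pics/ and viewed, at most 14 in all, crops included, and the job is handed in when it is done.

```bash
ls; mkdir -p pics
python3 - <<'E'
from plant import observe, eyes, r
import cv2
s=observe();print(s)
for n in ("scene","top"):
    p,d=eyes.capture(n);cv2.imwrite(f"pics/{n}0.png",p[:,:,::-1])
    m=eyes.camera_model(n);print(n,m)
    for t in ["tray","mat","stockbox","rod","bar0","trafo0","crate","tray_c0","tray_c1","tray_c2","tray_c3","bowl","screwdriver","solder","capacitor","flux"]:
        try: print(t,[(round(q["score"],2),[round(float(v),3) for v in q["at"]]) for q in eyes.mark_of(t,n)])
        except Exception as e: print(t,e)
print(eyes.camera_model("wrist"))
E
```

```text
pics
{'clock': 0.0, 'joints': array([ 1.23026928,  0.31173913,  0.01399087,  1.51306346, -0.0044388 ,
        1.31918095, -0.02722573]), 'qvel': array([ 0.00139669, -0.00029321, -0.00105493,  0.00244189, -0.00031147,
       -0.00067645, -0.00036089]), 'joint_efforts': array([ 3.32658692e-05, -3.79916489e+01,  1.45911709e-01, -2.30587453e+01,
        1.21580990e-02,  1.37162494e-02,  1.28276960e-05]), 'tcp_pos': array([ 0.16173069, -0.52492304,  0.23021108]), 'orientation': array([-3.10428255e+00, -4.67371692e-01,  6.42744258e-04]), 'force': array([ 0.4606933 , -0.15994961,  0.7849019 ]), 'torque': array([-0.036339  , -0.03927058,  0.01604423]), 'grip_force': 0.0, 'width': 0.08550471565110573}
scene {'K': array([[480.02196828,   0.        , 250.7177647 ],
       [  0.        , 480.02196828, 179.82829159],
       [  0.        ,   0.        ,   1.        ]]), 'k1': -0.1349350160249964, 'xyz': array([1.26871261, 0.83436243, 0.94967219]), 'orientation': array([0.42731641, 1.00637004, 2.17792525])}
tray [(0.88, [0.607, 0.086, -0.0])]
mat [(0.94, [0.51, 0.079, -0.003])]
stockbox [(0.8, [0.5
[... 2766 characters left out ...]
.139, 0.001]), (0.5, [0.541, -0.243, 0.0])]
capacitor [(0.77, [0.422, -0.133, -0.002]), (0.24, [0.522, 0.211, 0.001])]
flux [(0.56, [0.619, 0.407, 0.002])]
{'K': array([[343.65313582,   0.        , 257.63736319],
       [  0.        , 343.65313582, 191.36272527],
       [  0.        ,   0.        ,   1.        ]]), 'k1': -0.07462609840709211, 'T_tool_cam': array([[-3.53448027e-04,  9.65682283e-01,  2.59726017e-01,
         6.52345557e-02],
       [ 9.99999870e-01,  2.45776312e-04,  4.47033196e-04,
         9.59289195e-04],
       [ 3.67857535e-04,  2.59726141e-01, -9.65682244e-01,
        -1.44695086e-01],
       [ 0.00000000e+00,  0.00000000e+00,  0.00000000e+00,
         1.00000000e+00]])}
```

View pics/top0.png

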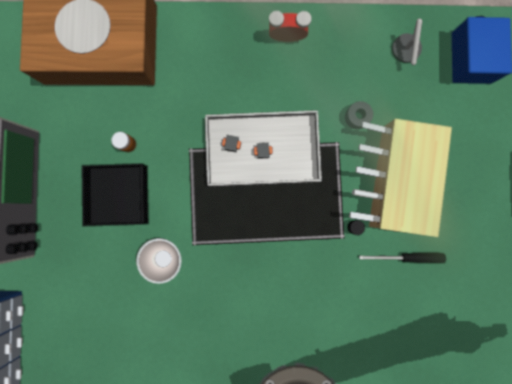

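View pics/scene0.png

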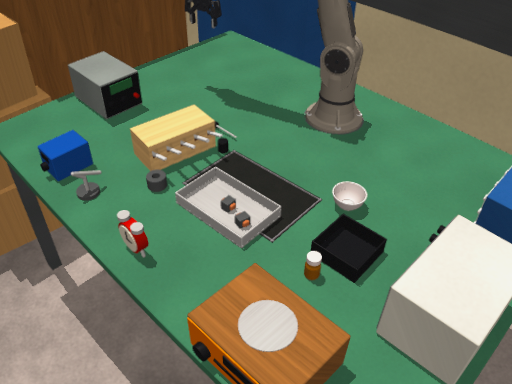

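The top view shows the tray (pixel 263,150) overlapping the back of the mat (190–342, 145–243). It holds two transformers, at (231,143) and (263,150). The crate is at (114,195). The stock box is on the right with five items sticking out at x≈370, and the solder spool and capacitor stand close to the outer slots.

```bash
cat > t.py <<'E'
import numpy as np
from scipy.spatial.transform import Rotation as R
from plant import observe, eyes, r
def down(psi,tilt=0): # tool x at heading psi, raised by tilt; z down
    return R.from_euler('z',psi)*R.from_matrix(np.diag([1.,-1,-1]))*R.from_euler('y',tilt)
def goto(x,y,z,psi,tilt=0):
    s=observe();Rc=R.from_rotvec(s["orientation"]);Rt=down(psi,tilt);d=np.array([x,y,z])-s["tcp_pos"]
    print("t",round(s["clock"],1),"tcp",s["tcp_pos"].round(4),"w",round(s["width"],4),"F",s["force"].round(1))
    print(" rot units",((Rc.inv()*Rt).as_rotvec()/.1).round(2)," shift units if now",(Rc.inv().apply(d)/.02).round(2)," after rot",(Rt.inv().apply(d)/.02).round(2))
E
python3 - <<'E'
from t import *
print(down(0,.35).as_matrix().round(2)[:,0])
goto(.73,.095,.2,.053)
E
```

```text
[0.94 0.   0.34]
t 1.7 tcp [ 0.162  -0.5256  0.2313] w 0.0857 F [ 0.  -0.6  1.1]
 rot units [0.   0.   2.46]  shift units if now [ 36.28 -21.29   1.56]  after rot [ 30.01 -29.48   1.56]
```

```bash
python3 -m creep '[{"fingers":1,"linear":[0,0,0],"rotation":[0,0,0.82]},{"fingers":1,"linear":[0,0,0],"rotation":[0,0,0.82]},{"fingers":1,"linear":[0,0,0],"rotation":[0,0,0.82]},{"fingers":1,"linear":[1,-1,0],"rotation":[0,0,0]},{"fingers":1,"linear":[1,-1,0],"rotation":[0,0,0]},{"fingers":1,"linear":[1,-1,0],"rotation":[0,0,0]},{"fingers":1,"linear":[1,-1,0],"rotation":[0,0,0]},{"fingers":1,"linear":[1,-1,0],"rotation":[0,0,0]},{"fingers":1,"linear":[1,-1,0],"rotation":[0,0,0]},{"fingers":1,"linear":[1,-1,0],"rotation":[0,0,0]},{"fingers":1,"linear":[1,-1,0],"rotation":[0,0,0]},{"fingers":1,"linear":[1,-1,0],"rotation":[0,0,0]},{"fingers":1,"linear":[1,-1,0],"rotation":[0,0,0]},{"fingers":1,"linear":[1,-1,0],"rotation":[0,0,0]},{"fingers":1,"linear":[1,-1,0],"rotation":[0,0,0]},{"fingers":1,"linear":[1,-1,0],"rotation":[0,0,0]},{"fingers":1,"linear":[1,-1,0],"rotation":[0,0,0]},{"fingers":1,"linear":[1,-1,0],"rotation":[0,0,0]}]'
python3 -m creep '[{"fingers":1,"linear":[1,-1,0],"rotation":[0,0,0]},{"fingers":1,"linear":[1,-1,0],"rotation":[0,0,0]},{"fingers":1,"linear":[1,-1,0],"rotation":[0,0,0]},{"fingers":1,"linear":[1,-1,0],"rotation":[0,0,0]},{"fingers":1,"linear":[1,-1,0],"rotation":[0,0,0]},{"fingers":1,"linear":[1,-1,0],"rotation":[0,0,0]},{"fingers":1,"linear":[1,-1,0],"rotation":[0,0,0]},{"fingers":1,"linear":[1,-1,0],"rotation":[0,0,0]},{"fingers":1,"linear":[1,-1,0],"rotation":[0,0,0]},{"fingers":1,"linear":[1,-1,0],"rotation":[0,0,0]},{"fingers":1,"linear":[1,-1,0],"rotation":[0,0,0]},{"fingers":1,"linear":[1,-1,0],"rotation":[0,0,0]},{"fingers":1,"linear":[1,-1,0],"rotation":[0,0,0]},{"fingers":1,"linear":[1,-1,0],"rotation":[0,0,0]},{"fingers":1,"linear":[1,-1,0],"rotation":[0,0,0]},{"fingers":1,"linear":[0,0,0],"rotation":[0,0,0]}]'
python3 - <<'E'
from t import *
eyes.capture("top")
for n in ("tray_c0","mat"):
  print([(round(q["score"],2),np.round(q["at"],3)) for q in eyes.mark_of(n,"top")])
goto(.73,.095,.1,.053)
E
```

```text
clock: 3.95
tcp_pos: [0.4463, -0.2096, 0.2314]
orientation: [3.14, 0.083, 0.0]
force: [0.4, -0.7, -0.0]
width: 0.0854
grip_force: 0.0
clock: 5.95
tcp_pos: [0.7294, 0.1083, 0.2295]
orientation: [-3.138, -0.089, 0.003]
force: [-0.6, -0.9, -0.3]
width: 0.0855
grip_force: 0.0
[(0.72, array([0.522, 0.212, 0.002])), (0.6, array([ 0.682,  0.221, -0.002])), (0.53, array([0.62 , 0.405, 0.002])), (0.26, array([0.603, 0.086, 0.018]))]
[(0.64, array([ 0.503,  0.079, -0.004]))]
t 6.1 tcp [0.7292 0.1039 0.2313] w 0.0855 F [-1.2  0.7  0.3]
 rot units [ 0.01  0.   -0.01]  shift units if now [0.02 0.44 6.56]  after rot [0.02 0.45 6.56]
```

```bash
python3 -m creep '[{"fingers":1,"linear":[0,0.2,1],"rotation":[0,0,0]},{"fingers":1,"linear":[0,0.2,1],"rotation":[0,0,0]},{"fingers":1,"linear":[0,0,1],"rotation":[0,0,0]},{"fingers":1,"linear":[0,0,1],"rotation":[0,0,0]},{"fingers":1,"linear":[0,0,1],"rotation":[0,0,0]},{"fingers":1,"linear":[0,0,1],"rotation":[0,0,0]},{"fingers":1,"linear":[0,0,1],"rotation":[0,0,0]},{"fingers":1,"linear":[0,0,1],"rotation":[0,0,0]},{"fingers":1,"linear":[0,0,1],"rotation":[0,0,0]},{"fingers":1,"linear":[0,0,0.8],"rotation":[0,0,0]},{"fingers":1,"linear":[0,0,0.8],"rotation":[0,0,0]},{"fingers":1,"linear":[0,0,0.7],"rotation":[0,0,0]},{"fingers":1,"linear":[0,0,0],"rotation":[0,0,0]}]'
python3 - <<'E'
from t import *
import cv2
p,d=eyes.capture("wrist");cv2.imwrite("pics/w1.png",p[:,:,::-1])
goto(.6,.095,0.0,.04)
E
```

```text
clock: 7.72
tcp_pos: [0.7286, 0.0971, 0.0033]
orientation: [3.14, 0.083, -0.005]
force: [0.3, 0.0, 0.5]
width: 0.0855
grip_force: 0.0
t 7.8 tcp [0.7295 0.0972 0.0046] w 0.0857 F [ 1.2  0.3 -0.4]
 rot units [0.   0.01 0.13]  shift units if now [-6.47 -0.23  0.24]  after rot [-6.47 -0.15  0.23]
```

View pics/w1.png

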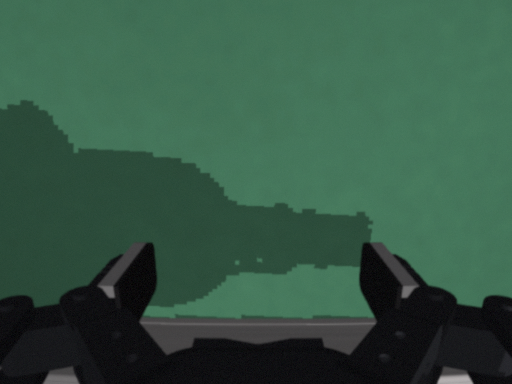

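The open fingers stand on free bench behind the far wall, which shows as a horizontal edge at row 320. Now I'll drag.

```bash
python3 -m creep '[{"fingers":1,"linear":[-0.4,0,0.1],"rotation":[0,0,0]},{"fingers":1,"linear":[-0.4,0,0.1],"rotation":[0,0,0]},{"fingers":1,"linear":[-0.3,0,0],"rotation":[0,0,0]},{"fingers":1,"linear":[-0.3,0,0],"rotation":[0,0,0]},{"fingers":1,"linear":[-0.3,0,0],"rotation":[0,0,0]},{"fingers":1,"linear":[-0.3,0,0],"rotation":[0,0,0]},{"fingers":1,"linear":[-0.4,0,0],"rotation":[0,0,0]},{"fingers":1,"linear":[-0.4,0,0],"rotation":[0,0,0]},{"fingers":1,"linear":[-0.4,0,0],"rotation":[0,0,0]},{"fingers":1,"linear":[-0.4,0,0],"rotation":[0,0,0]},{"fingers":1,"linear":[-0.4,0,0],"rotation":[0,0,0]},{"fingers":1,"linear":[-0.4,0,0],"rotation":[0,0,0]},{"fingers":1,"linear":[-0.4,0,0],"rotation":[0,0,0]},{"fingers":1,"linear":[-0.4,0,0],"rotation":[0,0,0]},{"fingers":1,"linear":[-0.3,0,0],"rotation":[0,0,0]},{"fingers":1,"linear":[-0.2,0,0],"rotation":[0,0,0]},{"fingers":1,"linear":[0,0,0],"rotation":[0,0,0]}]'
python3 - <<'E'
from t import *
import cv2
p,d=eyes.capture("top");cv2.imwrite("pics/top1.png",cv2.resize(p[100:270,130:440,::-1],None,fx=2,fy=2))
for c in ("top","scene"):
  if c=="scene": eyes.capture(c)
  for n in ("tray_c0","mat","tray"):
    print(c,[(round(q["score"],2),np.round(q["at"],3)) for q in eyes.mark_of(n,c)])
goto(.6,.095,0.0,.04)
E
```

```text
clock: 9.9
tcp_pos: [0.6154, 0.0912, 0.0016]
orientation: [3.14, 0.083, -0.001]
force: [2.9, 0.4, 3.0]
width: 0.0852
grip_force: 1.5
top [(0.93, array([ 0.599,  0.218, -0.002])), (0.66, array([ 0.612, -0.046,  0.001])), (0.59, array([0.439, 0.206, 0.004]))]
top [(0.75, array([ 0.447, -0.195,  0.056]))]
top [(0.73, array([ 0.644, -0.217,  0.054])), (0.55, array([ 0.491, -0.199,  0.06 ]))]
scene [(0.96, array([ 0.597,  0.218, -0.003])), (0.95, array([0.433, 0.203, 0.006])), (0.77, array([ 0.448, -0.056, -0.004])), (0.68, array([ 0.613, -0.044, -0.003]))]
scene [(0.57, array([ 0.536, -0.246, -0.   ]))]
scene [(0.78, array([ 0.522,  0.081, -0.   ]))]
t 10.3 tcp [0.6155 0.0912 0.001 ] w 0.0855 F [ 2.1 -0.4  1.8]
 rot units [0.   0.01 0.13]  shift units if now [-0.76 -0.23  0.05]  after rot [-0.77 -0.22  0.05]
```

View pics/top1.png

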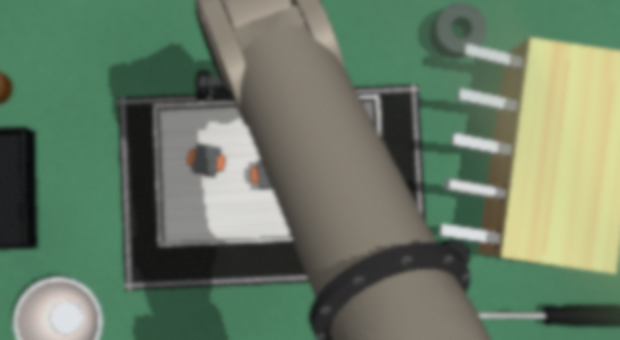

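Seen from above, the tray's far wall (row ~98) lies just inside the mat border (row ~92). I'll drag about 16 mm further to centre it, then back off and rise.

```bash
python3 -m creep '[{"fingers":1,"linear":[-0.3,0,0],"rotation":[0,0,0]},{"fingers":1,"linear":[-0.3,0,0],"rotation":[0,0,0]},{"fingers":1,"linear":[-0.2,0,0],"rotation":[0,0,0]},{"fingers":1,"linear":[0,0,0],"rotation":[0,0,0]},{"fingers":1,"linear":[0.5,0,0],"rotation":[0,0,0]},{"fingers":1,"linear":[0.5,0,0],"rotation":[0,0,0]},{"fingers":1,"linear":[0,0,-1],"rotation":[0,0,0]},{"fingers":1,"linear":[0,0,-1],"rotation":[0,0,0]},{"fingers":1,"linear":[0,0,-1],"rotation":[0,0,0]},{"fingers":1,"linear":[0,0,-1],"rotation":[0,0,0]},{"fingers":1,"linear":[0,0,-1],"rotation":[0,0,0]},{"fingers":1,"linear":[0,0,-1],"rotation":[0,0,0]},{"fingers":1,"linear":[-1,0,-1],"rotation":[0,0,0]},{"fingers":1,"linear":[-1,0,-1],"rotation":[0,0,0]},{"fingers":1,"linear":[-1,0,-1],"rotation":[0,0,0]},{"fingers":1,"linear":[-1,0,0],"rotation":[0,0,0]},{"fingers":1,"linear":[-1,0,0],"rotation":[0,0,0]},{"fingers":1,"linear":[-1,0,0],"rotation":[0,0,0]},{"fingers":1,"linear":[-1,0,0],"rotation":[0,0,0]},{"fingers":1,"linear":[0,0,0],"rotation":[0,0,0]}]'
python3 - <<'E'
from t import *
import cv2
p,d=eyes.capture("wrist");cv2.imwrite("pics/w2.png",p[:,:,::-1])
for n in ("trafo0","tray","tray_c0","mat"):
    print(n,[(round(q["score"],2),np.round(q["at"],3)) for q in eyes.mark_of(n,"wrist")])
goto(.5,.13,0.1,.04)
E
```

```text
clock: 12.8
tcp_pos: [0.4791, 0.0843, 0.1825]
orientation: [3.14, 0.084, 0.001]
force: [1.2, 0.1, -0.4]
width: 0.0853
grip_force: 0.0
trafo0 [(0.89, array([0.503, 0.081, 0.021])), (0.68, array([0.516, 0.157, 0.022]))]
tray [(0.8, array([ 0.507,  0.084, -0.001]))]
tray_c0 [(0.84, array([ 0.582,  0.216, -0.001])), (0.7, array([ 0.427, -0.052,  0.003])), (0.61, array([ 0.593, -0.046, -0.001])), (0.56, array([ 0.415,  0.203, -0.005]))]
mat []
t 13.1 tcp [0.481  0.0841 0.1816] w 0.0855 F [ 0.7  0.5 -0.5]
 rot units [-0.   -0.01  0.13]  shift units if now [ 1.07 -2.24  4.08]  after rot [ 1.04 -2.26  4.08]
```

View pics/w2.png

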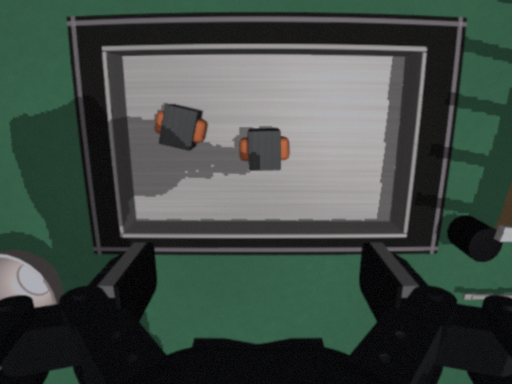

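The tray sits centred on the mat, with the border visible all round. The transformers are at pixels (264,149), nearly square to the tray, and (180,127), turned about 12° clockwise. I'll grip their cores across x, which needs a quarter turn.

Run:
```python
from t import *
print(observe()["joints"].round(2))
goto(.503,.081,.12,.06-np.pi/2)
goto(.503,.081,.12,.06+np.pi/2)
```

```text
[ 0.14  0.25 -0.41  1.74  0.11  1.17 -1.83]
t 13.1 tcp [0.481  0.0841 0.1816] w 0.0855 F [ 0.7  0.5 -0.5]
 rot units [-1.000e-02 -0.000e+00  1.563e+01]  shift units if now [1.09 0.21 3.08]  after rot [ 0.22 -1.09  3.08]
t 13.1 tcp [0.481  0.0841 0.1816] w 0.0855 F [ 0.7  0.5 -0.5]
 rot units [ 0.000e+00 -1.000e-02 -1.578e+01]  shift units if now [1.09 0.21 3.08]  after rot [-0.22  1.09  3.08]
```

```bash
python3 -m creep '[{"fingers":0.75,"linear":[0,0,0],"rotation":[0,0,0.98]},{"fingers":0.75,"linear":[0,0,0],"rotation":[0,0,0.98]},{"fingers":0.75,"linear":[0,0,0],"rotation":[0,0,0.98]},{"fingers":0.75,"linear":[0,0,0],"rotation":[0,0,0.98]},{"fingers":0.75,"linear":[0,0,0],"rotation":[0,0,0.98]},{"fingers":0.75,"linear":[0,0,0],"rotation":[0,0,0.98]},{"fingers":0.75,"linear":[0,0,0],"rotation":[0,0,0.98]},{"fingers":0.75,"linear":[0,0,0],"rotation":[0,0,0.98]},{"fingers":0.75,"linear":[0,0,0],"rotation":[0,0,0.98]},{"fingers":0.75,"linear":[0,0,0],"rotation":[0,0,0.98]},{"fingers":0.75,"linear":[0,0,0],"rotation":[0,0,0.98]},{"fingers":0.75,"linear":[0,0,0],"rotation":[0,0,0.98]},{"fingers":0.75,"linear":[0,0,0],"rotation":[0,0,0.98]},{"fingers":0.75,"linear":[0,0,0],"rotation":[0,0,0.98]},{"fingers":0.75,"linear":[0,0,0],"rotation":[0,0,0.98]},{"fingers":0.75,"linear":[0,0,0],"rotation":[0,0,0.98]},{"fingers":0.75,"linear":[0.2,-1,1],"rotation":[0,0,0]},{"fingers":0.75,"linear":[0,0,1],"rotation":[0,0,0]},{"fingers":0.75,"linear":[0,0,1],"rotation":[0,0,0]},{"fingers":0.75,"linear":[0,0,0],"rotation":[0,0,0]}]'
python3 - <<'E'
from t import *
import cv2
p,d=eyes.capture("wrist");cv2.imwrite("pics/w3.png",p[:,:,::-1])
for n in ("trafo0","tray"):
    print(n,[(round(q["score"],2),np.round(q["at"],3)) for q in eyes.mark_of(n,"wrist")])
goto(.503,.081,.01,.06-np.pi/2)
E
```

```text
clock: 15.55
tcp_pos: [0.497, 0.0819, 0.114]
orientation: [2.371, -2.037, -0.017]
force: [-0.3, -0.0, 0.7]
width: 0.0642
grip_force: 0.0
trafo0 [(0.7, array([0.518, 0.157, 0.017])), (0.64, array([0.503, 0.079, 0.017]))]
tray [(0.31, array([ 0.429, -0.055,  0.004]))]
t 15.7 tcp [0.499  0.0818 0.1163] w 0.0643 F [-0.1 -0.5  0.7]
 rot units [ 0.13 -0.02  0.91]  shift units if now [ 0.07 -0.26  5.31]  after rot [ 0.05 -0.2   5.32]
```

```bash
python3 -m creep '[{"fingers":0.75,"linear":[0,0,0],"rotation":[0.13,0,0.9]},{"fingers":0.75,"linear":[0,-0.2,1],"rotation":[0,0,0]},{"fingers":0.75,"linear":[0,0,1],"rotation":[0,0,0]},{"fingers":0.75,"linear":[0,0,1],"rotation":[0,0,0]},{"fingers":0.75,"linear":[0,0,1],"rotation":[0,0,0]},{"fingers":0.75,"linear":[0,0,0.7],"rotation":[0,0,0]},{"fingers":0.75,"linear":[0,0,0.5],"rotation":[0,0,0]},{"fingers":0.75,"linear":[0,0,0],"rotation":[0,0,0]},{"fingers":0,"linear":[0,0,0],"rotation":[0,0,0]},{"fingers":0,"linear":[0,0,0],"rotation":[0,0,0]},{"fingers":0,"linear":[0,0,0],"rotation":[0,0,0]},{"fingers":0,"linear":[0,0,0],"rotation":[0,0,0]},{"fingers":0,"linear":[0,0,0],"rotation":[0,0,0]},{"fingers":0,"linear":[0,0,-0.5],"rotation":[0,0,0]},{"fingers":0,"linear":[0,0,-1],"rotation":[0,0,0]},{"fingers":0,"linear":[0,0,-1],"rotation":[0,0,0]},{"fingers":0,"linear":[0,0,-1],"rotation":[0,0,0]},{"fingers":0,"linear":[0,0,-1],"rotation":[0,0,0]},{"fingers":0,"linear":[0,0,-1],"rotation":[0,0,0]},{"fingers":0,"linear":[0,0,0],"rotation":[0,0,0]}]' 50
python3 - <<'E'
from t import *
goto(.497,.427,.13,.06-np.pi/2)
E
```

```text
clock: 18.2
tcp_pos: [0.5029, 0.082, 0.1227]
orientation: [-2.288, 2.153, -0.003]
force: [-0.1, -0.7, -2.0]
width: 0.0333
grip_force: 49.8
t 18.2 tcp [0.5029 0.082  0.1227] w 0.0333 F [-0.1 -0.7 -2. ]
 rot units [-0.01 -0.01  0.01]  shift units if now [-17.23  -0.75  -0.38]  after rot [-17.23  -0.74  -0.37]
```

```bash
python3 -m creep '[{"fingers":0,"linear":[-1,-0.05,0],"rotation":[0,0,0]},{"fingers":0,"linear":[-1,0,0],"rotation":[0,0,0]},{"fingers":0,"linear":[-1,0,0],"rotation":[0,0,0]},{"fingers":0,"linear":[-1,0,0],"rotation":[0,0,0]},{"fingers":0,"linear":[-1,0,0],"rotation":[0,0,0]},{"fingers":0,"linear":[-1,0,0],"rotation":[0,0,0]},{"fingers":0,"linear":[-1,0,0],"rotation":[0,0,0]},{"fingers":0,"linear":[-1,0,0],"rotation":[0,0,0]},{"fingers":0,"linear":[-1,0,0],"rotation":[0,0,0]},{"fingers":0,"linear":[-1,0,0],"rotation":[0,0,0]},{"fingers":0,"linear":[-1,0,0],"rotation":[0,0,0]},{"fingers":0,"linear":[-1,0,0],"rotation":[0,0,0]},{"fingers":0,"linear":[-1,0,0],"rotation":[0,0,0]},{"fingers":0,"linear":[-1,0,0],"rotation":[0,0,0]},{"fingers":0,"linear":[-1,0,0],"rotation":[0,0,0]},{"fingers":0,"linear":[-1,0,0],"rotation":[0,0,0]},{"fingers":0,"linear":[-1,-0.4,0],"rotation":[0,0,0]},{"fingers":0,"linear":[-1,-0.4,0],"rotation":[0,0,0]},{"fingers":0,"linear":[-0.4,0,0],"rotation":[0,0,0]},{"fingers":0,"linear":[0,0,0],"rotation":[0,0,0]}]'
python3 - <<'E'
from t import *
goto(.497,.45,.018,.06-np.pi/2)
E
```

```text
clock: 20.7
tcp_pos: [0.5055, 0.4109, 0.095]
orientation: [-2.34, 2.053, 0.068]
force: [-0.4, -0.5, -2.2]
width: 0.0333
grip_force: 49.8
t 20.7 tcp [0.5055 0.4109 0.095 ] w 0.0333 F [-0.4 -0.5 -2.2]
 rot units [0.1  0.51 0.71]  shift units if now [-1.79  0.14  3.95]  after rot [-1.98  0.31  3.85]
```

```bash
python3 -m creep '[{"fingers":0,"linear":[0,0,0],"rotation":[0.1,0.5,0.7]},{"fingers":0,"linear":[-1,0.1,0],"rotation":[0,0,0]},{"fingers":0,"linear":[-0.9,0.1,0],"rotation":[0,0,0]},{"fingers":0,"linear":[0,0,0],"rotation":[0,0,0]}]'
python3 - <<'E'
from t import *
print(observe()["joints"].round(2))
goto(.497,.45,.018,.06-np.pi/2)
E
```

```text
clock: 21.2
tcp_pos: [0.5024, 0.4152, 0.0749]
orientation: [-2.327, 2.061, 0.055]
force: [0.6, -0.6, -1.1]
width: 0.033
grip_force: 49.8
[-1.37  0.99  1.3   1.48 -1.    1.4  -3.05]
t 21.2 tcp [0.5024 0.4152 0.0749] w 0.033 F [ 0.6 -0.6 -1.1]
 rot units [0.   0.48 0.61]  shift units if now [-1.62  0.06  2.93]  after rot [-1.76  0.17  2.85]
```

Joints 3 and 7 have reached their limits at this yaw. I'll turn the wrist back, since yaw is free over the crate.

```bash
python3 -m creep '[{"fingers":0,"linear":[0,0,-0.5],"rotation":[0,0.2,-1]},{"fingers":0,"linear":[0,0,-0.5],"rotation":[0,0.2,-1]},{"fingers":0,"linear":[0,0,0],"rotation":[0,0,-1]},{"fingers":0,"linear":[0,0,0],"rotation":[0,0,-1]},{"fingers":0,"linear":[0,0,0],"rotation":[0,0,-1]},{"fingers":0,"linear":[0,0,0],"rotation":[0,0,-1]},{"fingers":0,"linear":[0,0,0],"rotation":[0,0,-1]},{"fingers":0,"linear":[0,0,0],"rotation":[0,0,-1]},{"fingers":0,"linear":[0,0,0],"rotation":[0,0,-1]},{"fingers":0,"linear":[0,0,0],"rotation":[0,0,-1]},{"fingers":0,"linear":[0,0,0],"rotation":[0,0,-1]},{"fingers":0,"linear":[0,0,0],"rotation":[0,0,-1]},{"fingers":0,"linear":[0,0,0],"rotation":[0,0,-1]},{"fingers":0,"linear":[0,0,0],"rotation":[0,0,-1]},{"fingers":0,"linear":[0,0,0],"rotation":[0,0,-1]},{"fingers":0,"linear":[0,0,0],"rotation":[0,0,-1]},{"fingers":0,"linear":[0,0,0],"rotation":[0,0,0]}]'
python3 - <<'E'
from t import *
print(observe()["joints"].round(2))
goto(.497,.45,.018,0)
E
```

```text
clock: 23.32
tcp_pos: [0.5037, 0.4121, 0.0956]
orientation: [-3.125, -0.227, -0.009]
force: [1.1, 0.4, -1.5]
width: 0.033
grip_force: 49.7
[-1.29  0.81  1.03  1.43 -0.71  1.28 -1.63]
t 23.3 tcp [0.5037 0.4121 0.0956] w 0.033 F [ 1.1  0.4 -1.5]
 rot units [-0.08 -0.06  1.45]  shift units if now [-0.08 -1.89  3.9 ]  after rot [-0.34 -1.9   3.88]
```

```bash
python3 -m creep '[{"fingers":0,"linear":[1,-0.6,0],"rotation":[0,0,0]},{"fingers":0,"linear":[0,0,1],"rotation":[0,0,0]},{"fingers":0,"linear":[0,0,1],"rotation":[0,0,0]},{"fingers":0,"linear":[0,0,1],"rotation":[0,0,0]},{"fingers":0,"linear":[0,0,0.7],"rotation":[0,0,0]},{"fingers":0,"linear":[0,0,0],"rotation":[0,0,0]},{"fingers":0.65,"linear":[0,0,0],"rotation":[0,0,0]},{"fingers":0.65,"linear":[0,0,0],"rotation":[0,0,0]},{"fingers":0.65,"linear":[0,0,0],"rotation":[0,0,0]},{"fingers":0.65,"linear":[0,0,-1],"rotation":[0,0,0]},{"fingers":0.65,"linear":[0,0,-1],"rotation":[0,0,0]},{"fingers":0.65,"linear":[0,0,-1],"rotation":[0,0,0]},{"fingers":0.65,"linear":[0,0,-1],"rotation":[0,0,0]},{"fingers":0.65,"linear":[0,0,-1],"rotation":[0,0,0]},{"fingers":0.65,"linear":[0,0,-1],"rotation":[0,0,0]},{"fingers":0.65,"linear":[0,0,0],"rotation":[0,0,0]}]'
python3 - <<'E'
from t import *
import cv2
p,d=eyes.capture("wrist");cv2.imwrite("pics/w4.png",p[:,:,::-1])
print(observe()["joints"].round(2))
goto(.517,.157,.14,np.pi/2-.15)
E
```

```text
clock: 25.32
tcp_pos: [0.5225, 0.427, 0.1437]
orientation: [-3.124, -0.229, -0.013]
force: [0.0, -0.3, -0.2]
width: 0.0553
grip_force: 0.0
[-1.26  0.81  1.04  1.3  -0.69  1.39 -1.68]
t 25.4 tcp [0.5216 0.4268 0.1421] w 0.0554 F [ 0.2 -0.3 -0.2]
 rot units [ -0.03  -0.11 -12.74]  shift units if now [-2.2  13.31 -0.02]  after rot [-13.37   1.79   0.11]
```

View pics/w4.png

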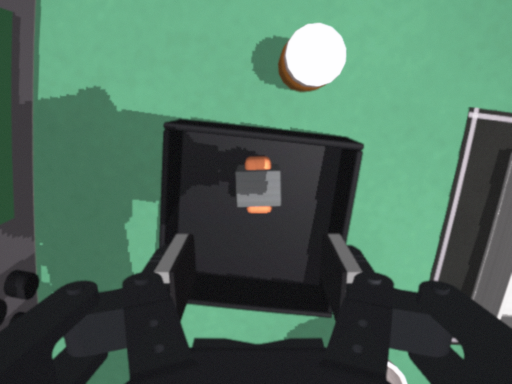

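The transformer is in the crate at pixel (258,188). Now the second one.

```bash
python3 -m creep '[{"fingers":0.75,"linear":[-0.16,0.95,0],"rotation":[0,0,0]},{"fingers":0.75,"linear":[-0.16,0.95,0],"rotation":[0,0,0]},{"fingers":0.75,"linear":[-0.16,0.95,0],"rotation":[0,0,0]},{"fingers":0.75,"linear":[-0.16,0.95,0],"rotation":[0,0,0]},{"fingers":0.75,"linear":[-0.16,0.95,0],"rotation":[0,0,0]},{"fingers":0.75,"linear":[-0.16,0.95,0],"rotation":[0,0,0]},{"fingers":0.75,"linear":[-0.16,0.95,0],"rotation":[0,0,0]},{"fingers":0.75,"linear":[-0.16,0.95,0],"rotation":[0,0,0]},{"fingers":0.75,"linear":[-0.16,0.95,0],"rotation":[0,0,0]},{"fingers":0.75,"linear":[-0.16,0.95,0],"rotation":[0,0,0]},{"fingers":0.75,"linear":[-0.16,0.95,0],"rotation":[0,0,0]},{"fingers":0.75,"linear":[-0.16,0.95,0],"rotation":[0,0,0]},{"fingers":0.75,"linear":[-0.16,0.95,0],"rotation":[0,0,0]},{"fingers":0.75,"linear":[-0.16,0.95,0],"rotation":[0,0,0]}]'
python3 -m creep '[{"fingers":0.75,"linear":[0,0,0],"rotation":[0,0,-0.98]},{"fingers":0.75,"linear":[0,0,0],"rotation":[0,0,-0.98]},{"fingers":0.75,"linear":[0,0,0],"rotation":[0,0,-0.98]},{"fingers":0.75,"linear":[0,0,0],"rotation":[0,0,-0.98]},{"fingers":0.75,"linear":[0,0,0],"rotation":[0,0,-0.98]},{"fingers":0.75,"linear":[0,0,0],"rotation":[0,0,-0.98]},{"fingers":0.75,"linear":[0,0,0],"rotation":[0,0,-0.98]},{"fingers":0.75,"linear":[0,0,0],"rotation":[0,0,-0.98]},{"fingers":0.75,"linear":[0,0,0],"rotation":[0,0,-0.98]},{"fingers":0.75,"linear":[0,0,0],"rotation":[0,0,-0.98]},{"fingers":0.75,"linear":[0,0,0],"rotation":[0,0,-0.98]},{"fingers":0.75,"linear":[0,0,0],"rotation":[0,0,-0.98]},{"fingers":0.75,"linear":[0,0,0],"rotation":[0,0,-0.98]},{"fingers":0.75,"linear":[0,0,0],"rotation":[0,0,0]}]'
python3 - <<'E'
from t import *
eyes.capture("wrist")
print(observe()["joints"].round(2))
print([(round(q["score"],2),np.round(q["at"],3)) for q in eyes.mark_of("trafo0","wrist")])
eyes.capture("top")
for n in ("trafo0","tray","tray_c0"): print([(round(q["score"],2),np.round(q["at"],3)) for q in eyes.mark_of(n,"top")])
goto(.517,.157,.01,np.pi/2-.15)
E
```

```text
clock: 27.12
tcp_pos: [0.5156, 0.1557, 0.139]
orientation: [-3.125, -0.229, -0.008]
force: [-0.5, -0.1, 0.1]
width: 0.064
grip_force: 0.0
clock: 28.88
tcp_pos: [0.5157, 0.1563, 0.1391]
orientation: [-2.381, -2.044, -0.014]
force: [0.6, -0.1, 0.7]
width: 0.0642
grip_force: 0.0
[-0.93  0.44  0.83  1.71 -0.36  1.14 -0.15]
[(0.76, array([0.517, 0.158, 0.017]))]
[(0.71, array([0.523, 0.427, 0.021]))]
[(0.84, array([0.506, 0.08 , 0.002]))]
[(0.84, array([ 0.431, -0.056, -0.004])), (0.71, array([ 0.596, -0.048, -0.002])), (0.33, array([ 0.493, -0.195,  0.062]))]
t 29.2 tcp [0.5157 0.1569 0.1389] w 0.0639 F [ 0.1 -0.6  0.4]
 rot units [ 0.03 -0.09 -0.01]  shift units if now [-0.04  0.04  6.45]  after rot [0.01 0.07 6.45]
```

```bash
python3 -m creep '[{"fingers":0.75,"linear":[0,0,1],"rotation":[0,0,0]},{"fingers":0.75,"linear":[0,0,1],"rotation":[0,0,0]},{"fingers":0.75,"linear":[0,0,1],"rotation":[0,0,0]},{"fingers":0.75,"linear":[0,0,1],"rotation":[0,0,0]},{"fingers":0.75,"linear":[0,0,1],"rotation":[0,0,0]},{"fingers":0.75,"linear":[0,0,0.8],"rotation":[0,0,0]},{"fingers":0.75,"linear":[0,0,0.6],"rotation":[0,0,0]},{"fingers":0.75,"linear":[0,0,0],"rotation":[0,0,0]},{"fingers":0,"linear":[0,0,0],"rotation":[0,0,0]},{"fingers":0,"linear":[0,0,0],"rotation":[0,0,0]},{"fingers":0,"linear":[0,0,0],"rotation":[0,0,0]},{"fingers":0,"linear":[0,0,0],"rotation":[0,0,0]},{"fingers":0,"linear":[0,0,0],"rotation":[0,0,0]},{"fingers":0,"linear":[0,0,-0.5],"rotation":[0,0,0]},{"fingers":0,"linear":[0,0,-1],"rotation":[0,0,0]},{"fingers":0,"linear":[0,0,-1],"rotation":[0,0,0]},{"fingers":0,"linear":[0,0,-1],"rotation":[0,0,0]},{"fingers":0,"linear":[0,0,-1],"rotation":[0,0,0]},{"fingers":0,"linear":[0,0,-1],"rotation":[0,0,0]},{"fingers":0,"linear":[0,0,0],"rotation":[0,0,0]}]' 50
python3 - <<'E'
from t import *
print(observe()["joints"].round(2))
goto(.464,.427,.12,np.pi/2-.15)
E
```

```text
clock: 31.68
tcp_pos: [0.5164, 0.1572, 0.1222]
orientation: [-2.38, -2.047, -0.017]
force: [-0.1, 0.2, -2.6]
width: 0.0332
grip_force: 50.0
[-0.92  0.46  0.82  1.73 -0.38  1.1  -0.13]
t 31.7 tcp [0.5164 0.1572 0.1222] w 0.0332 F [-0.1  0.2 -2.6]
 rot units [ 0.05 -0.1  -0.  ]  shift units if now [12.94 -4.61  0.22]  after rot [12.95 -4.61  0.11]
```

```bash
python3 -m creep '[{"fingers":0,"linear":[0.93,-0.33,0],"rotation":[0,0,0]},{"fingers":0,"linear":[0.93,-0.33,0],"rotation":[0,0,0]},{"fingers":0,"linear":[0.93,-0.33,0],"rotation":[0,0,0]},{"fingers":0,"linear":[0.93,-0.33,0],"rotation":[0,0,0]},{"fingers":0,"linear":[0.93,-0.33,0],"rotation":[0,0,0]},{"fingers":0,"linear":[0.93,-0.33,0],"rotation":[0,0,0]},{"fingers":0,"linear":[0.93,-0.33,0],"rotation":[0,0,0]},{"fingers":0,"linear":[0.93,-0.33,0],"rotation":[0,0,0]},{"fingers":0,"linear":[0.93,-0.33,0],"rotation":[0,0,0]},{"fingers":0,"linear":[0.93,-0.33,0],"rotation":[0,0,0]},{"fingers":0,"linear":[0.93,-0.33,0],"rotation":[0,0,0]},{"fingers":0,"linear":[0.93,-0.33,0],"rotation":[0,0,0]},{"fingers":0,"linear":[0.93,-0.33,0],"rotation":[0,0,0]},{"fingers":0,"linear":[0.93,-0.33,0],"rotation":[0,0,0]}]'
python3 -m creep '[{"fingers":0,"linear":[0,0,0],"rotation":[0,0,0.98]},{"fingers":0,"linear":[0,0,0],"rotation":[0,0,0.98]},{"fingers":0,"linear":[0,0,0],"rotation":[0,0,0.98]},{"fingers":0,"linear":[0,0,0],"rotation":[0,0,0.98]},{"fingers":0,"linear":[0,0,0],"rotation":[0,0,0.98]},{"fingers":0,"linear":[0,0,0],"rotation":[0,0,0.98]},{"fingers":0,"linear":[0,0,0],"rotation":[0,0,0.98]},{"fingers":0,"linear":[0,0,0],"rotation":[0,0,0.98]},{"fingers":0,"linear":[0,0,0],"rotation":[0,0,0.98]},{"fingers":0,"linear":[0,0,0],"rotation":[0,0,0.98]},{"fingers":0,"linear":[0,0,0],"rotation":[0,0,0.98]},{"fingers":0,"linear":[0,0,0],"rotation":[0,0,0.98]},{"fingers":0,"linear":[0,0,0],"rotation":[0,0,0]}]'
python3 - <<'E'
from t import *
print(observe()["joints"].round(2))
goto(.465,.427,.021,0.145)
E
```

```text
clock: 33.42
tcp_pos: [0.4631, 0.4297, 0.123]
orientation: [-2.38, -2.046, -0.014]
force: [-1.2, -0.1, -1.9]
width: 0.0332
grip_force: 49.9
clock: 35.05
tcp_pos: [0.4632, 0.4291, 0.1228]
orientation: [-3.111, -0.385, -0.009]
force: [-0.6, -0.4, -0.6]
width: 0.0333
grip_force: 49.9
[-1.37  0.73  1.02  1.46 -0.64  1.29 -1.62]
t 35.0 tcp [0.4632 0.4291 0.1228] w 0.0333 F [-0.6 -0.4 -0.6]
 rot units [-0.07 -0.06  1.01]  shift units if now [0.03 0.16 5.09]  after rot [0.07 0.12 5.09]
```

```bash
python3 -m creep '[{"fingers":0,"linear":[0,0,1],"rotation":[0,0,0.5]},{"fingers":0,"linear":[0,0,1],"rotation":[0,0,0.5]},{"fingers":0,"linear":[0,0,1],"rotation":[0,0,0]},{"fingers":0,"linear":[0,0,1],"rotation":[0,0,0]},{"fingers":0,"linear":[0,0,0.7],"rotation":[0,0,0]},{"fingers":0,"linear":[0,0,0.35],"rotation":[0,0,0]},{"fingers":0,"linear":[0,0,0],"rotation":[0,0,0]},{"fingers":0.65,"linear":[0,0,0],"rotation":[0,0,0]},{"fingers":0.65,"linear":[0,0,0],"rotation":[0,0,0]},{"fingers":0.65,"linear":[0,0,0],"rotation":[0,0,0]},{"fingers":0.65,"linear":[0,0,-1],"rotation":[0,0,0]},{"fingers":0.65,"linear":[0,0,-1],"rotation":[0,0,0]},{"fingers":0.65,"linear":[0,0,-1],"rotation":[0,0,0]},{"fingers":0.65,"linear":[0,0,-1],"rotation":[0,0,0]},{"fingers":0.65,"linear":[0,0,-1],"rotation":[0,0,0]},{"fingers":0.65,"linear":[0,0,-1],"rotation":[0,0,0]},{"fingers":0.65,"linear":[0,0,-1],"rotation":[0,0,0]},{"fingers":0.65,"linear":[0,0,-1],"rotation":[0,0,0]},{"fingers":0.65,"linear":[0,0,0],"rotation":[0,0,0]}]'
python3 - <<'E'
from t import *
eyes.capture("wrist")
print([(round(q["score"],2),np.round(q["at"],3)) for q in eyes.mark_of("trafo0","wrist")])
for c in ("top","scene"):
  eyes.capture(c)
  for n in ("tray","tray_c0","bar0","rod","stockbox","trafo0"): print(c,n,[(round(q["score"],2),np.round(q["at"],3)) for q in eyes.mark_of(n,c)])
goto(.53,-.02,.19,np.pi/2-.12)
E
```

```text
clock: 37.42
tcp_pos: [0.4644, 0.4283, 0.1842]
orientation: [-3.124, -0.226, -0.013]
force: [0.2, -0.5, -0.4]
width: 0.0554
grip_force: 0.0
[(0.84, array([0.457, 0.432, 0.02 ])), (0.71, array([0.525, 0.432, 0.02 ]))]
top tray [(0.84, array([0.508, 0.079, 0.002]))]
top tray_c0 [(0.98, array([ 0.579,  0.215, -0.003])), (0.76, array([ 0.432, -0.053, -0.001])), (0.74, array([ 0.596, -0.048, -0.003])), (0.59, array([ 0.541, -0.245, -0.002])), (0.55, array([0.422, 0.205, 0.006])), (0.52, array([ 0.445, -0.195,  0.057]))]
top bar0 [(0.69, array([ 0.646, -0.219,  0.053])), (0.6, array([ 0.598, -0.217,  0.058])), (0.5, array([ 0.445, -0.191,  0.059])), (0.45, array([ 0.547, -0.212,  0.053]))]
top rod [(0.65, array([ 0.495, -0.199,  0.061])), (0.34, array([ 0.432, -0.055, -0.002]))]
top stockbox [(0.77, array([ 0.538, -0.245, -0.003]))]
top trafo0 [(0.6, array([0.466, 0.433, 0.02 ])), (0.48, array([0.522, 0.428, 0.018]))]
scene tray [(0.87, array([ 0.503,  0.081, -0.001]))]
scene tray_c0 [(0.86, array([ 0.577,  0.217, -0.001])), (0.8, array([ 0.594, -0.045, -0.002])), (0.77, array([ 0.434, -0.058,  0.   ])), (0.68, array([0.419, 0.203, 0.002]))]
scene bar0 [(0.56, array([ 0.592, -0.216,  0.054])), (0.5, array([ 0.546, -0.21 ,  0.052])), (0.45, array([ 0.643, -0.218,  0.052])), (0.4, array([ 0.443, -0.194,  0.054]))]
scene rod [(0.38, array([ 0.496, -0.198,  0.052]))]
scene stockbox [(0.94, array([ 0.537, -0.246,  0.001])), (0.2, array([0.42 , 0.203, 0.003]))]
scene trafo0 [(0.51, array([0.525, 0.422, 0.02 ])), (0.47, array([0.461, 0.43 , 0.021])), (0.16, array([ 0.544, -0.207,  0.053]))]
t 38.2 tcp [0.4632 0.4279 0.182 ] w 0.0554 F [ 0.5 -0.6  0.4]
 rot units [ -0.03  -0.1  -13.06]  shift units if now [ 0.09 22.64 -0.57]  after rot [-21.84   6.    -0.4 ]
```

Both transformers are in the crate, and both cameras put the rod in the slot at x≈0.495. I'm moving to the box for a close look.

```bash
python3 -m creep '[{"fingers":0.5,"linear":[0.03,1,0],"rotation":[0,0,0]},{"fingers":0.5,"linear":[0.03,1,0],"rotation":[0,0,0]},{"fingers":0.5,"linear":[0.03,1,0],"rotation":[0,0,0]},{"fingers":0.5,"linear":[0.03,1,0],"rotation":[0,0,0]},{"fingers":0.5,"linear":[0.03,1,0],"rotation":[0,0,0]},{"fingers":0.5,"linear":[0.03,1,0],"rotation":[0,0,0]},{"fingers":0.5,"linear":[0.03,1,0],"rotation":[0,0,0]},{"fingers":0.5,"linear":[0.03,1,0],"rotation":[0,0,0]},{"fingers":0.5,"linear":[0.03,1,0],"rotation":[0,0,0]},{"fingers":0.5,"linear":[0.03,1,0],"rotation":[0,0,0]},{"fingers":0.5,"linear":[0.03,1,0],"rotation":[0,0,0]},{"fingers":0.5,"linear":[0.03,1,0],"rotation":[0,0,0]},{"fingers":0.5,"linear":[0.03,1,0],"rotation":[0,0,0]},{"fingers":0.5,"linear":[0.03,1,0],"rotation":[0,0,0]},{"fingers":0.5,"linear":[0.03,1,0],"rotation":[0,0,0]},{"fingers":0.5,"linear":[0.03,1,0],"rotation":[0,0,0]},{"fingers":0.5,"linear":[0.03,1,0],"rotation":[0,0,0]},{"fingers":0.5,"linear":[0.03,1,0],"rotation":[0,0,0]},{"fingers":0.5,"linear":[0.03,1,0],"rotation":[0,0,0]},{"fingers":0.5,"linear":[0.03,1,0],"rotation":[0,0,0]}]'
python3 -m creep '[{"fingers":0.5,"linear":[0,1,0],"rotation":[0,0,0]},{"fingers":0.5,"linear":[0,1,0],"rotation":[0,0,0]},{"fingers":0.5,"linear":[0,1,0],"rotation":[0,0,0]},{"fingers":0.5,"linear":[0,1,0],"rotation":[0,0,0]},{"fingers":0.5,"linear":[0,1,0],"rotation":[0,0,0]},{"fingers":0.5,"linear":[0,1,0],"rotation":[0,0,0]},{"fingers":0.5,"linear":[0,0,0],"rotation":[0,0,-1]},{"fingers":0.5,"linear":[0,0,0],"rotation":[0,0,-1]},{"fingers":0.5,"linear":[0,0,0],"rotation":[0,0,-1]},{"fingers":0.5,"linear":[0,0,0],"rotation":[0,0,-1]},{"fingers":0.5,"linear":[0,0,0],"rotation":[0,0,-1]},{"fingers":0.5,"linear":[0,0,0],"rotation":[0,0,-1]},{"fingers":0.5,"linear":[0,0,0],"rotation":[0,0,-1]},{"fingers":0.5,"linear":[0,0,0],"rotation":[0,0,-1]},{"fingers":0.5,"linear":[0,0,0],"rotation":[0,0,-1]},{"fingers":0.5,"linear":[0,0,0],"rotation":[0,0,-1]},{"fingers":0.5,"linear":[0,0,0],"rotation":[0,0,-1]},{"fingers":0.5,"linear":[0,0,0],"rotation":[0,0,-1]},{"fingers":0.5,"linear":[0,0,0],"rotation":[0,0,-1]},{"fingers":0.5,"linear":[0,0,0],"rotation":[0,0,0]}]'
cat >> t.py <<'E'
def bars(cam="wrist"):
    # 3-D points of each visible bar/rod protrusion, from outline + depth
    s=observe();p,d=eyes.capture(cam);m=eyes.camera_model(cam)
    T=np.eye(4);
    if cam=="wrist":
        T[:3,:3]=R.from_rotvec(s["orientation"]).as_matrix();T[:3,3]=s["tcp_pos"];T=T@m["T_tool_cam"]
    else: T[:3,:3]=R.from_rotvec(m["orientation"]).as_matrix();T[:3,3]=m["xyz"]
    import cv2
    v,u=np.mgrid[:384,:512];uv=np.stack([u,v],-1).reshape(-1,1,2).astype(float)
    n=cv2.undistortPoints(uv,m["K"],np.array([m["k1"],0,0,0,0])).reshape(384,512,2)
    P=np.stack([n[...,0]*d,-n[...,1]*d,-d],-1)@T[:3,:3].T+T[:3,3]
    P[d==0]=np.nan
    for t in ("bar0","rod"):
        for q in eyes.outline_of(t,cam):
            g=P[q["region"]];g=g[np.isfinite(g).all(1)]
            if len(g)<20: continue
            c=np.median(g,0);_,S,V=np.linalg.svd(g-g.mean(0),full_matrices=False);a=V[0]*np.sign(V[0][1])
            e=(g-c)@a
            print(t,round(q["score"],2),len(g),"mid",c.round(3),"axis",a.round(3),"ext",np.percentile(e,[2,98]).round(3),"end",(c+a*np.percentile(e,98)).round(3))
    return p,P
E
python3 - <<'E'
from t import *
import cv2
print(observe()["joints"].round(2))
p,P=bars();cv2.imwrite("pics/w5.png",p[:,:,::-1])
goto(.545,-.11,.19,np.pi/2-.12)
E
```

```text
clock: 40.72
tcp_pos: [0.5327, 0.0326, 0.179]
orientation: [-3.126, -0.226, -0.008]
force: [0.8, 0.0, 0.7]
width: 0.0425
grip_force: 0.0
clock: 43.22
tcp_pos: [0.5497, -0.0856, 0.1782]
orientation: [-2.356, -2.073, -0.014]
force: [-0.4, 0.7, 0.8]
width: 0.0427
grip_force: 0.0
[-0.44  0.43  0.79  1.6  -0.33  1.24  0.28]
bar0 0.96 1214 mid [ 0.552 -0.152  0.08 ] axis [0.122 0.925 0.359] ext [-0.05   0.034] end [ 0.556 -0.12   0.093]
bar0 0.87 790 mid [ 0.456 -0.122  0.086] axis [0.355 0.496 0.792] ext [-0.044  0.014] end [ 0.461 -0.115  0.097]
bar0 0.61 801 mid [ 0.651 -0.152  0.085] axis [0.154 0.932 0.329] ext [-0.03   0.021] end [ 0.654 -0.133  0.092]
bar0 0.59 148 mid [ 0.607 -0.127  0.091] axis [-0.217  0.397  0.892] ext [-0.004  0.003] end [ 0.606 -0.126  0.093]
rod 0.75 539 mid [ 0.503 -0.164  0.078] axis [0.197 0.821 0.536] ext [-0.026  0.052] end [ 0.513 -0.122  0.106]
rod 0.59 1186 mid [ 0.428 -0.126  0.041] axis [ 0.476  0.258 -0.841] ext [-0.012  0.035] end [ 0.445 -0.116  0.011]
t 43.4 tcp [ 0.5498 -0.0853  0.1781] w 0.0425 F [-0.1  0.7  0.2]
 rot units [ 0.03 -0.09 -0.08]  shift units if now [-1.25 -0.08 -0.61]  after rot [-1.26 -0.09 -0.59]
```

View pics/w5.png

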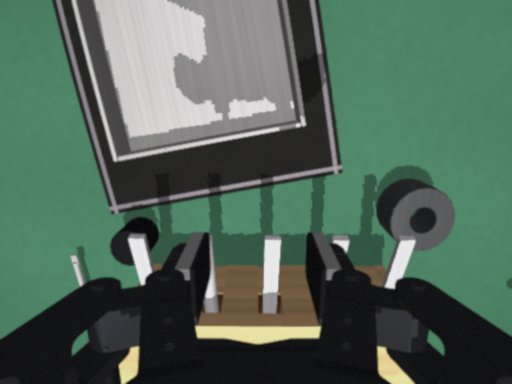

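The five items stick out at rows 235–310. The rod (grey, rounded) is at pixel (211,270), the middle bar at (270,270), and the tray behind is empty. I'll take the middle bar first.

```bash
cat >> t.py <<'E'
TR=np.array([.507,.080]);TY=.057
def grip(u,back=0.):
    Rt=down(np.pi/2-.125,.349);z=Rt.apply([0,0,1])
    t=np.array([.555+.992*u,-.138-.125*u,.083])+z*(.008-back)
    print("grip tcp",t.round(4));goto(*t,np.pi/2-.125,.349)
def lay(xl,z):
    c,s=np.cos(TY),np.sin(TY);t=TR+np.array([[c,-s],[s,c]])@[xl,.077]
    print("lay tcp",t.round(4));goto(t[0],t[1],z,np.pi/2+TY)
E
python3 -c "
from t import *
grip(0)"
```

```text
grip tcp [ 0.5553 -0.1353  0.0755]
t 43.4 tcp [ 0.5498 -0.0853  0.1781] w 0.0425 F [-0.1  0.7  0.2]
 rot units [ 0.04  3.4  -0.02]  shift units if now [-2.49  0.58  5.11]  after rot [-4.05  0.59  3.99]
```

```bash
python3 -m creep '[{"fingers":0.36,"linear":[0,0,0],"rotation":[0,0.85,0]},{"fingers":0.36,"linear":[0,0,0],"rotation":[0,0.85,0]},{"fingers":0.36,"linear":[0,0,0],"rotation":[0,0.85,0]},{"fingers":0.36,"linear":[0,0,0],"rotation":[0,0.85,0]},{"fingers":0.36,"linear":[-0.8,0.12,0],"rotation":[0,0,0]},{"fingers":0.36,"linear":[-0.8,0.12,0],"rotation":[0,0,0]},{"fingers":0.36,"linear":[-0.8,0.12,0],"rotation":[0,0,0]},{"fingers":0.36,"linear":[-0.8,0.12,0],"rotation":[0,0,0]},{"fingers":0.36,"linear":[-0.8,0.12,0],"rotation":[0,0,0]},{"fingers":0.36,"linear":[0,0,1],"rotation":[0,0,0]},{"fingers":0.36,"linear":[0,0,0.5],"rotation":[0,0,0]},{"fingers":0.36,"linear":[0,0,0],"rotation":[0,0,0]}]'
python3 - <<'E'
from t import *
import cv2
p,P=bars();cv2.imwrite("pics/w6.png",p[:,:,::-1])
grip(0)
E
```

```text
clock: 44.88
tcp_pos: [0.5534, -0.1499, 0.1218]
orientation: [-2.165, -1.91, -0.384]
force: [-0.4, 0.6, 0.3]
width: 0.0306
grip_force: 0.0
bar0 0.75 2517 mid [ 0.552 -0.151  0.08 ] axis [0.131 0.906 0.402] ext [-0.039  0.034] end [ 0.556 -0.121  0.094]
bar0 0.74 2329 mid [ 0.651 -0.159  0.082] axis [0.041 0.897 0.441] ext [-0.032  0.027] end [ 0.652 -0.135  0.094]
bar0 0.58 1722 mid [ 0.603 -0.146  0.085] axis [0.098 0.928 0.358] ext [-0.027  0.021] end [ 0.605 -0.127  0.092]
bar0 0.44 640 mid [ 0.359 -0.173  0.017] axis [0.062 0.995 0.073] ext [-0.028  0.028] end [ 0.361 -0.145  0.019]
rod 0.94 1906 mid [ 0.505 -0.135  0.089] axis [0.166 0.894 0.417] ext [-0.029  0.023] end [ 0.509 -0.115  0.098]
grip tcp [ 0.5553 -0.1353  0.0755]
t 45.0 tcp [ 0.5542 -0.1512  0.1233] w 0.0304 F [-0.3  0.1  0.7]
 rot units [0.05 0.01 0.  ]  shift units if now [-0.07 -0.05  2.52]  after rot [-0.07 -0.04  2.52]
```

View pics/w6.png

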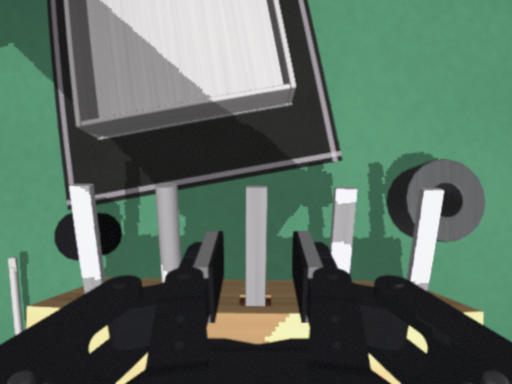

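The middle bar (column 256) is centred between the fingers, and the rod is second from the left. Closing and drawing it out.

```bash
python3 -m creep '[{"fingers":0.36,"linear":[0,0,1],"rotation":[0,0,0]},{"fingers":0.36,"linear":[0,0,0.8],"rotation":[0,0,0]},{"fingers":0.36,"linear":[0,0,0.7],"rotation":[0,0,0]},{"fingers":0.36,"linear":[0,0,0],"rotation":[0,0,0]},{"fingers":0,"linear":[0,0,0],"rotation":[0,0,0]},{"fingers":0,"linear":[0,0,0],"rotation":[0,0,0]},{"fingers":0,"linear":[0,0,0],"rotation":[0,0,0]},{"fingers":0,"linear":[0,0,0],"rotation":[0,0,0]},{"fingers":0,"linear":[0.5,0,0],"rotation":[0,0,0]},{"fingers":0,"linear":[0.5,0,0],"rotation":[0,0,0]},{"fingers":0,"linear":[0,0,0],"rotation":[0,0,0]}]' 60
python3 - <<'E'
from t import *
grip(0)
E
```

```text
clock: 46.4
tcp_pos: [0.559, -0.1131, 0.0832]
orientation: [-2.163, -1.912, -0.387]
force: [-0.6, 0.4, 1.5]
width: 0.0093
grip_force: 59.9
grip tcp [ 0.5553 -0.1353  0.0755]
t 46.4 tcp [ 0.559  -0.1131  0.0832] w 0.0093 F [-0.6  0.4  1.5]
 rot units [ 0.04 -0.02  0.03]  shift units if now [-1.19 -0.05 -0.02]  after rot [-1.19 -0.05 -0.02]
```

```bash
python3 -m creep '[{"fingers":0,"linear":[0.6,0,0],"rotation":[0,0,0]},{"fingers":0,"linear":[0.6,0,0],"rotation":[0,0,0]},{"fingers":0,"linear":[0.6,0,0],"rotation":[0,0,0]},{"fingers":0,"linear":[0.6,0,0],"rotation":[0,0,0]},{"fingers":0,"linear":[0.6,0,0],"rotation":[0,0,0]},{"fingers":0,"linear":[0.6,0,0],"rotation":[0,0,0]},{"fingers":0,"linear":[0.6,0,0],"rotation":[0,0,0]},{"fingers":0,"linear":[0.6,0,0],"rotation":[0,0,0]},{"fingers":0,"linear":[0.6,0,0],"rotation":[0,0,0]},{"fingers":0,"linear":[0.6,0,0],"rotation":[0,0,0]},{"fingers":0,"linear":[0,0,0],"rotation":[0,0,0]}]'
python3 - <<'E'
from t import *
import cv2
p,P=bars();cv2.imwrite("pics/w7.png",p[:,:,::-1])
grip(0)
E
```

```text
clock: 47.78
tcp_pos: [0.5728, -0.0016, 0.1239]
orientation: [-2.164, -1.912, -0.386]
force: [-0.4, 0.6, -0.9]
width: 0.0098
grip_force: 59.7
bar0 0.74 3198 mid [ 0.571 -0.015  0.129] axis [0.127 0.897 0.423] ext [-0.033  0.029] end [0.575 0.011 0.142]
grip tcp [ 0.5553 -0.1353  0.0755]
t 47.9 tcp [ 0.5723 -0.004   0.1233] w 0.0095 F [-0.5 -0.1 -0.1]
 rot units [ 0.04  0.01 -0.01]  shift units if now [-7.04 -0.02 -0.01]  after rot [-7.04 -0.02 -0.01]
```

View pics/w7.png

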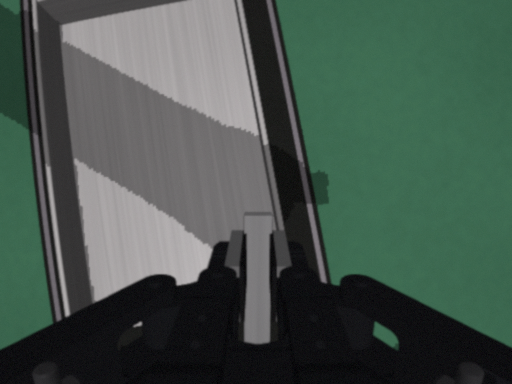

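The bar is held straight and its lower end is clear of the slot. Lifting and levelling it.

```bash
python3 -m creep '[{"fingers":0,"linear":[0.34,0,-0.94],"rotation":[0,0,0]},{"fingers":0,"linear":[0.34,0,-0.94],"rotation":[0,0,0]},{"fingers":0,"linear":[0,0,0],"rotation":[0,-0.85,0]},{"fingers":0,"linear":[0,0,0],"rotation":[0,-0.85,0]},{"fingers":0,"linear":[0,0,0],"rotation":[0,-0.85,0]},{"fingers":0,"linear":[0,0,0],"rotation":[0,-0.85,0]},{"fingers":0,"linear":[0,0,0],"rotation":[0,0,-0.9]},{"fingers":0,"linear":[0,0,0],"rotation":[0,0,-0.9]},{"fingers":0,"linear":[0,0,0],"rotation":[0,0,0]}]'
python3 - <<'E'
from t import *
eyes.capture("top")
for n in ("tray","tray_c0"): print([(round(q["score"],2),np.round(q["at"],3)) for q in eyes.mark_of(n,"top")])
lay(-.016,.1)
E
```

```text
clock: 49.05
tcp_pos: [0.5731, -0.0036, 0.1652]
orientation: [-2.162, -2.278, -0.017]
force: [-0.8, -0.7, 0.2]
width: 0.0099
grip_force: 59.7
[(0.83, array([0.506, 0.08 , 0.001]))]
[(0.92, array([ 0.58 ,  0.214, -0.002])), (0.56, array([0.419, 0.203, 0.004]))]
lay tcp [0.4866 0.156 ]
t 49.2 tcp [ 0.5726 -0.0037  0.1643] w 0.0096 F [-0.2 -0.7 -0.6]
 rot units [ 0.06 -0.08 -0.05]  shift units if now [ 8.17 -3.9   3.26]  after rot [ 8.21 -3.84  3.21]
```

```bash
python3 -m creep '[{"fingers":0,"linear":[0.91,-0.43,0],"rotation":[0.06,-0.08,0]},{"fingers":0,"linear":[0.91,-0.43,0],"rotation":[0,0,0]},{"fingers":0,"linear":[0.91,-0.43,0],"rotation":[0,0,0]},{"fingers":0,"linear":[0.91,-0.43,0],"rotation":[0,0,0]},{"fingers":0,"linear":[0.91,-0.43,0],"rotation":[0,0,0]},{"fingers":0,"linear":[0.91,-0.43,0],"rotation":[0,0,0]},{"fingers":0,"linear":[0.91,-0.43,0],"rotation":[0,0,0]},{"fingers":0,"linear":[0.91,-0.43,0],"rotation":[0,0,0]},{"fingers":0,"linear":[0.91,-0.43,0],"rotation":[0,0,0]},{"fingers":0,"linear":[0,0,1],"rotation":[0,0,0]},{"fingers":0,"linear":[0,0,1],"rotation":[0,0,0]},{"fingers":0,"linear":[0,0,1],"rotation":[0,0,0]},{"fingers":0,"linear":[0,0,1],"rotation":[0,0,0]},{"fingers":0,"linear":[0,0,1],"rotation":[0,0,0]},{"fingers":0,"linear":[0,0,1],"rotation":[0,0,0]},{"fingers":0,"linear":[0,0,1],"rotation":[0,0,0]},{"fingers":0,"linear":[0,0,0],"rotation":[0,0,0]}]'
python3 - <<'E'
from t import *
lay(-.016,.008)
E
```

```text
clock: 51.32
tcp_pos: [0.4849, 0.1555, 0.0226]
orientation: [-2.161, -2.277, 0.006]
force: [-0.4, 0.1, -0.1]
width: 0.0096
grip_force: 59.7
lay tcp [0.4866 0.156 ]
t 51.3 tcp [0.4849 0.1555 0.0226] w 0.0096 F [-0.4  0.1 -0.1]
 rot units [-0.04  0.01 -0.05]  shift units if now [0.02 0.09 0.73]  after rot [0.02 0.09 0.73]
```

```bash
python3 -m creep '[{"fingers":0,"linear":[0,0,0.3],"rotation":[0,0,0]},{"fingers":0,"linear":[0,0,0.2],"rotation":[0,0,0]},{"fingers":0,"linear":[0,0,0.2],"rotation":[0,0,0]},{"fingers":0,"linear":[0,0,0],"rotation":[0,0,0]}]'
```

```text
clock: 51.82
tcp_pos: [0.4859, 0.156, 0.0095]
orientation: [-2.16, -2.28, 0.002]
force: [-0.4, 0.8, 0.0]
width: 0.0099
grip_force: 59.7
```

```bash
python3 -m creep '[{"fingers":0,"linear":[0,0,0.15],"rotation":[0,0,0]},{"fingers":0,"linear":[0,0,0.1],"rotation":[0,0,0]},{"fingers":0,"linear":[0,0,0],"rotation":[0,0,0]}]'
```

```text
clock: 52.2
tcp_pos: [0.4862, 0.156, 0.0047]
orientation: [-2.161, -2.28, 0.001]
force: [-0.4, -0.1, -0.5]
width: 0.0099
grip_force: 60.1
```

```bash
python3 -m creep '[{"fingers":0,"linear":[0,0,0.1],"rotation":[0,0,0]},{"fingers":0.22,"linear":[0,0,0],"rotation":[0,0,0]},{"fingers":0.22,"linear":[0,0,0],"rotation":[0,0,0]},{"fingers":0.22,"linear":[0,0,-0.5],"rotation":[0,0,0]},{"fingers":0.22,"linear":[0,0,-1],"rotation":[0,0,0]},{"fingers":0.22,"linear":[0,0,-1],"rotation":[0,0,0]},{"fingers":0.22,"linear":[0,0,-1],"rotation":[0,0,0]},{"fingers":0.36,"linear":[0,0,-1],"rotation":[0,0,0]},{"fingers":0.36,"linear":[0,0,-1],"rotation":[0,0,0]},{"fingers":0.36,"linear":[0,0,-1],"rotation":[0,0,0]},{"fingers":0.36,"linear":[0,0,-1],"rotation":[0,0,0]},{"fingers":0.36,"linear":[0,0,0],"rotation":[0,0,0]}]'
python3 - <<'E'
from t import *
import cv2
p,P=bars();cv2.imwrite("pics/w8.png",p[:,:,::-1])
for n in ("tray","tray_c0"): print([(round(q["score"],2),np.round(q["at"],3)) for q in eyes.mark_of(n,"wrist")])
grip(.05)
E
```

```text
clock: 53.7
tcp_pos: [0.4875, 0.1563, 0.1542]
orientation: [2.161, 2.28, 0.004]
force: [-0.3, 0.8, -0.1]
width: 0.0308
grip_force: 0.0
bar0 0.94 2494 mid [0.489 0.091 0.012] axis [-0.044  0.999  0.017] ext [-0.099  0.079] end [0.485 0.171 0.013]
rod 0.38 32977 mid [0.507 0.141 0.006] axis [0.106 0.993 0.053] ext [-0.146  0.071] end [0.515 0.212 0.01 ]
[(0.75, array([ 0.507,  0.082, -0.002]))]
[(0.93, array([ 0.418,  0.204, -0.002])), (0.58, array([ 0.584,  0.218, -0.002]))]
grip tcp [ 0.6049 -0.1415  0.0755]
t 54.0 tcp [0.4854 0.1558 0.1516] w 0.0307 F [-0.1 -0.3 -0.9]
 rot units [-0.34  3.49  1.76]  shift units if now [-15.16   5.18   3.8 ]  after rot [-14.46   7.78  -1.21]
```

View pics/w8.png

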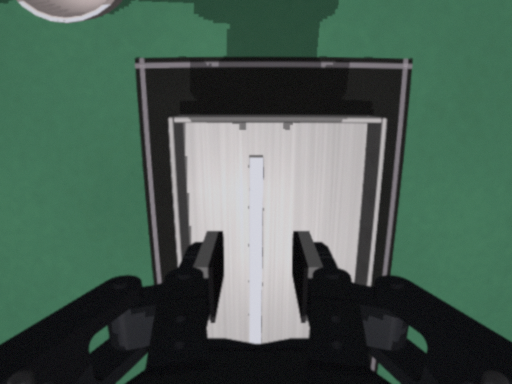

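The bar lies flat and straight on the tray floor (column 256, rows 155–340), with the mat border clear all round. Next is the bar at slot +50.

```bash
python3 -m creep '[{"fingers":0.36,"linear":[-1,0.31,0],"rotation":[0,0,0]},{"fingers":0.36,"linear":[-1,0.31,0],"rotation":[0,0,0]},{"fingers":0.36,"linear":[-1,0.31,0],"rotation":[0,0,0]},{"fingers":0.36,"linear":[-1,0.31,0],"rotation":[0,0,0]},{"fingers":0.36,"linear":[-1,0.31,0],"rotation":[0,0,0]},{"fingers":0.36,"linear":[-1,0.31,0],"rotation":[0,0,0]},{"fingers":0.36,"linear":[-1,0.31,0],"rotation":[0,0,0]},{"fingers":0.36,"linear":[-1,0.31,0],"rotation":[0,0,0]},{"fingers":0.36,"linear":[-1,0.31,0],"rotation":[0,0,0]},{"fingers":0.36,"linear":[-1,0.31,0],"rotation":[0,0,0]},{"fingers":0.36,"linear":[-1,0.31,0],"rotation":[0,0,0]},{"fingers":0.36,"linear":[-1,0.31,0],"rotation":[0,0,0]},{"fingers":0.36,"linear":[-1,0.31,0],"rotation":[0,0,0]},{"fingers":0.36,"linear":[-1,0.31,0],"rotation":[0,0,0]},{"fingers":0.36,"linear":[-1,0.31,0],"rotation":[0,0,0]},{"fingers":0.36,"linear":[-0.9,0.31,0],"rotation":[0,0,0]},{"fingers":0.36,"linear":[0,0,0],"rotation":[0,0,0.88]},{"fingers":0.36,"linear":[0,0,0],"rotation":[0,0,0.88]},{"fingers":0.36,"linear":[0,0,0],"rotation":[0,1,0]},{"fingers":0.36,"linear":[0,0,0],"rotation":[0,1,0]}]'
python3 -m creep '[{"fingers":0.36,"linear":[0,0,0],"rotation":[0,1,0]},{"fingers":0.36,"linear":[0,0,0],"rotation":[0,0.49,0]},{"fingers":0.36,"linear":[0,0,0],"rotation":[0,0,0]}]'
python3 - <<'E'
from t import *
bars()
grip(.05)
E
```

```text
clock: 56.45
tcp_pos: [0.6023, -0.1552, 0.1517]
orientation: [-2.243, -1.987, -0.226]
force: [-0.9, -0.2, -0.3]
width: 0.0309
grip_force: 0.0
clock: 56.82
tcp_pos: [0.6012, -0.1581, 0.151]
orientation: [-2.165, -1.907, -0.377]
force: [-1.0, -0.2, 0.1]
width: 0.031
grip_force: 0.0
bar0 0.91 1924 mid [ 0.602 -0.158  0.08 ] axis [0.118 0.886 0.449] ext [-0.039  0.033] end [ 0.605 -0.129  0.095]
bar0 0.84 1287 mid [ 0.653 -0.153  0.085] axis [0.062 0.931 0.361] ext [-0.028  0.02 ] end [ 0.654 -0.134  0.092]
bar0 0.79 1383 mid [0.493 0.028 0.012] axis [-0.046  0.999  0.003] ext [-0.044  0.048] end [0.491 0.077 0.012]
bar0 0.73 1937 mid [ 0.455 -0.137  0.08 ] axis [0.13  0.932 0.34 ] ext [-0.037  0.032] end [ 0.459 -0.107  0.091]
rod 0.92 1717 mid [ 0.505 -0.14   0.086] axis [0.155 0.914 0.375] ext [-0.033  0.028] end [ 0.51  -0.114  0.097]
grip tcp [ 0.6049 -0.1415  0.0755]
t 57.0 tcp [ 0.6026 -0.1551  0.1522] w 0.0306 F [-0.4  0.3 -1. ]
 rot units [-0.03 -0.    0.03]  shift units if now [-0.67  0.04  3.84]  after rot [-0.67  0.03  3.84]
```

```bash
python3 -m creep '[{"fingers":0.36,"linear":[-0.67,0,0.5],"rotation":[0,0,0]},{"fingers":0.36,"linear":[0,0,1],"rotation":[0,0,0]},{"fingers":0.36,"linear":[0,0,1],"rotation":[0,0,0]},{"fingers":0.36,"linear":[0,0,0.8],"rotation":[0,0,0]},{"fingers":0.36,"linear":[0,0,0.5],"rotation":[0,0,0]},{"fingers":0.36,"linear":[0,0,0],"rotation":[0,0,0]},{"fingers":0,"linear":[0,0,0],"rotation":[0,0,0]},{"fingers":0,"linear":[0,0,0],"rotation":[0,0,0]},{"fingers":0,"linear":[0,0,0],"rotation":[0,0,0]},{"fingers":0,"linear":[0,0,0],"rotation":[0,0,0]},{"fingers":0,"linear":[0.6,0,0],"rotation":[0,0,0]},{"fingers":0,"linear":[0.6,0,0],"rotation":[0,0,0]},{"fingers":0,"linear":[0.6,0,0],"rotation":[0,0,0]},{"fingers":0,"linear":[0.6,0,0],"rotation":[0,0,0]},{"fingers":0,"linear":[0.6,0,0],"rotation":[0,0,0]},{"fingers":0,"linear":[0.6,0,0],"rotation":[0,0,0]},{"fingers":0,"linear":[0.6,0,0],"rotation":[0,0,0]},{"fingers":0,"linear":[0.6,0,0],"rotation":[0,0,0]},{"fingers":0,"linear":[0.6,0,0],"rotation":[0,0,0]},{"fingers":0,"linear":[0.6,0,0],"rotation":[0,0,0]}]' 60
python3 - <<'E'
from t import *
bars()
grip(.05)
E
```

```text
clock: 59.48
tcp_pos: [0.6177, -0.0298, 0.1178]
orientation: [-2.161, -1.911, -0.38]
force: [-0.0, -0.1, 0.3]
width: 0.0097
grip_force: 59.3
bar0 0.8 3839 mid [0.491 0.072 0.012] axis [-0.048  0.999 -0.001] ext [-0.085  0.098] end [0.487 0.17  0.012]
bar0 0.59 3358 mid [ 0.616 -0.041  0.122] axis [0.118 0.92  0.375] ext [-0.036  0.03 ] end [ 0.62  -0.013  0.133]
grip tcp [ 0.6049 -0.1415  0.0755]
t 59.6 tcp [ 0.6179 -0.0294  0.1178] w 0.0099 F [ 0.1 -0.1  0.3]
 rot units [-0.02 -0.01  0.04]  shift units if now [-6.03  0.03  0.05]  after rot [-6.03  0.06  0.06]
```

```bash
python3 -m creep '[{"fingers":0,"linear":[0.6,0,0],"rotation":[0,0,0]},{"fingers":0,"linear":[0.6,0,0],"rotation":[0,0,0]},{"fingers":0,"linear":[0.34,0,-0.94],"rotation":[0,0,0]},{"fingers":0,"linear":[0.34,0,-0.94],"rotation":[0,0,0]},{"fingers":0,"linear":[0,0,0],"rotation":[0,-0.88,0]},{"fingers":0,"linear":[0,0,0],"rotation":[0,-0.88,0]},{"fingers":0,"linear":[0,0,0],"rotation":[0,-0.88,0]},{"fingers":0,"linear":[0,0,0],"rotation":[0,-0.88,0]},{"fingers":0,"linear":[0,0,0],"rotation":[0,0,-0.9]},{"fingers":0,"linear":[0,0,0],"rotation":[0,0,-0.9]},{"fingers":0,"linear":[0,0,0],"rotation":[0,0,0]}]'
python3 - <<'E'
from t import *
eyes.capture("top")
for n in ("tray","tray_c0"): print([(round(q["score"],2),np.round(q["at"],3)) for q in eyes.mark_of(n,"top")])
lay(.016,.005)
E
```

```text
clock: 61.0
tcp_pos: [0.6212, -0.0094, 0.1675]
orientation: [2.157, 2.28, -0.002]
force: [0.7, -0.1, -0.5]
width: 0.0095
grip_force: 59.3
[(0.66, array([0.508, 0.079, 0.001])), (0.51, array([ 0.492, -0.196,  0.065]))]
[(0.7, array([ 0.577,  0.215, -0.003])), (0.59, array([0.421, 0.206, 0.004]))]
lay tcp [0.5186 0.1578]
t 61.1 tcp [ 0.6208 -0.0092  0.1666] w 0.0096 F [ 0.1  0.2 -0.8]
 rot units [-0.    0.03 -0.01]  shift units if now [ 8.64 -4.64  8.06]  after rot [ 8.63 -4.63  8.08]
```

```bash
python3 -m creep '[{"fingers":0,"linear":[0.96,-0.515,0],"rotation":[0,0,0]},{"fingers":0,"linear":[0.96,-0.515,0],"rotation":[0,0,0]},{"fingers":0,"linear":[0.96,-0.515,0],"rotation":[0,0,0]},{"fingers":0,"linear":[0.96,-0.515,0],"rotation":[0,0,0]},{"fingers":0,"linear":[0.96,-0.515,0],"rotation":[0,0,0]},{"fingers":0,"linear":[0.96,-0.515,0],"rotation":[0,0,0]},{"fingers":0,"linear":[0.96,-0.515,0],"rotation":[0,0,0]},{"fingers":0,"linear":[0.96,-0.515,0],"rotation":[0,0,0]},{"fingers":0,"linear":[0.96,-0.515,0],"rotation":[0,0,0]},{"fingers":0,"linear":[0,0,1],"rotation":[0,0,0]},{"fingers":0,"linear":[0,0,1],"rotation":[0,0,0]},{"fingers":0,"linear":[0,0,1],"rotation":[0,0,0]},{"fingers":0,"linear":[0,0,1],"rotation":[0,0,0]},{"fingers":0,"linear":[0,0,1],"rotation":[0,0,0]},{"fingers":0,"linear":[0,0,1],"rotation":[0,0,0]},{"fingers":0,"linear":[0,0,1],"rotation":[0,0,0]},{"fingers":0,"linear":[0,0,0],"rotation":[0,0,0]}]'
python3 - <<'E'
from t import *
lay(.016,.004)
E
```

```text
clock: 63.28
tcp_pos: [0.5165, 0.1575, 0.0243]
orientation: [-2.158, -2.283, 0.01]
force: [0.6, -0.2, -0.3]
width: 0.0094
grip_force: 59.3
lay tcp [0.5186 0.1578]
t 63.3 tcp [0.5165 0.1575 0.0243] w 0.0094 F [ 0.6 -0.2 -0.3]
 rot units [-0.05  0.04 -0.01]  shift units if now [0.01 0.11 1.01]  after rot [0.01 0.1  1.01]
```

```bash
python3 -m creep '[{"fingers":0,"linear":[0,0.1,0.3],"rotation":[0,0,0]},{"fingers":0,"linear":[0,0,0.3],"rotation":[0,0,0]},{"fingers":0,"linear":[0,0,0.2],"rotation":[0,0,0]},{"fingers":0,"linear":[0,0,0.2],"rotation":[0,0,0]},{"fingers":0,"linear":[0,0,0],"rotation":[0,0,0]},{"fingers":0.22,"linear":[0,0,0],"rotation":[0,0,0]},{"fingers":0.22,"linear":[0,0,0],"rotation":[0,0,0]},{"fingers":0.22,"linear":[0,0,-0.5],"rotation":[0,0,0]},{"fingers":0.22,"linear":[0,0,-1],"rotation":[0,0,0]},{"fingers":0.22,"linear":[0,0,-1],"rotation":[0,0,0]},{"fingers":0.22,"linear":[0,0,-1],"rotation":[0,0,0]},{"fingers":0.36,"linear":[0,0,-1],"rotation":[0,0,0]},{"fingers":0.36,"linear":[0,0,-1],"rotation":[0,0,0]},{"fingers":0.36,"linear":[0,0,-1],"rotation":[0,0,0]},{"fingers":0.36,"linear":[0,0,-1],"rotation":[0,0,0]},{"fingers":0.36,"linear":[0,0,0],"rotation":[0,0,0]}]'
python3 - <<'E'
from t import *
bars()
for n in ("tray",): print([(round(q["score"],2),np.round(q["at"],3)) for q in eyes.mark_of(n,"wrist")])
grip(.1,.05)
E
```

```text
clock: 65.28
tcp_pos: [0.5215, 0.1587, 0.1576]
orientation: [2.155, 2.282, 0.002]
force: [-0.5, -0.5, 0.5]
width: 0.0305
grip_force: 0.0
bar0 0.92 2440 mid [0.522 0.096 0.012] axis [-0.047  0.999  0.   ] ext [-0.103  0.08 ] end [0.519 0.176 0.012]
bar0 0.89 1642 mid [0.49  0.124 0.012] axis [-0.057  0.998  0.02 ] ext [-0.132  0.048] end [0.487 0.173 0.013]
[(0.81, array([ 0.504,  0.082, -0.003]))]
grip tcp [ 0.6524 -0.1648  0.1225]
t 65.5 tcp [0.5192 0.1584 0.1545] w 0.0307 F [-0.3 -0.2  0.1]
 rot units [-0.35  3.52  1.8 ]  shift units if now [-16.51   5.72   1.64]  after rot [-14.83   8.62  -3.69]
```

```bash
python3 -m creep '[{"fingers":0.36,"linear":[-0.97,0.336,0],"rotation":[0,0,0]},{"fingers":0.36,"linear":[-0.97,0.336,0],"rotation":[0,0,0]},{"fingers":0.36,"linear":[-0.97,0.336,0],"rotation":[0,0,0]},{"fingers":0.36,"linear":[-0.97,0.336,0],"rotation":[0,0,0]},{"fingers":0.36,"linear":[-0.97,0.336,0],"rotation":[0,0,0]},{"fingers":0.36,"linear":[-0.97,0.336,0],"rotation":[0,0,0]},{"fingers":0.36,"linear":[-0.97,0.336,0],"rotation":[0,0,0]},{"fingers":0.36,"linear":[-0.97,0.336,0],"rotation":[0,0,0]},{"fingers":0.36,"linear":[-0.97,0.336,0],"rotation":[0,0,0]},{"fingers":0.36,"linear":[-0.97,0.336,0],"rotation":[0,0,0]},{"fingers":0.36,"linear":[-0.97,0.336,0],"rotation":[0,0,0]},{"fingers":0.36,"linear":[-0.97,0.336,0],"rotation":[0,0,0]},{"fingers":0.36,"linear":[-0.97,0.336,0],"rotation":[0,0,0]},{"fingers":0.36,"linear":[-0.97,0.336,0],"rotation":[0,0,0]},{"fingers":0.36,"linear":[-0.97,0.336,0],"rotation":[0,0,0]},{"fingers":0.36,"linear":[-0.97,0.336,0],"rotation":[0,0,0]},{"fingers":0.36,"linear":[-0.97,0.336,0],"rotation":[0,0,0]},{"fingers":0.36,"linear":[0,0,0],"rotation":[0,0,0.9]},{"fingers":0.36,"linear":[0,0,0],"rotation":[0,0,0.9]},{"fingers":0.36,"linear":[0,0,0],"rotation":[0,1,0]}]'
python3 -m creep '[{"fingers":0.36,"linear":[0,0,0],"rotation":[0,1,0]},{"fingers":0.36,"linear":[0,0,0],"rotation":[0,1,0]},{"fingers":0.36,"linear":[0,0,0],"rotation":[0,0.5,0]},{"fingers":0.36,"linear":[0,0,0],"rotation":[0,0,0]}]'
python3 - <<'E'
from t import *
bars()
grip(.1)
E
```

```text
clock: 67.97
tcp_pos: [0.6539, -0.1591, 0.1544]
orientation: [-2.293, -2.04, -0.113]
force: [0.4, -0.2, -0.5]
width: 0.0306
grip_force: 0.0
clock: 68.47
tcp_pos: [0.6522, -0.1654, 0.1548]
orientation: [-2.165, -1.909, -0.375]
force: [0.2, -0.0, 0.7]
width: 0.0308
grip_force: 0.0
bar0 0.94 1345 mid [0.493 0.031 0.012] axis [-0.044  0.999  0.001] ext [-0.046  0.05 ] end [0.491 0.081 0.012]
bar0 0.88 1327 mid [0.527 0.03  0.012] axis [-0.044  0.999  0.002] ext [-0.04   0.046] end [0.525 0.076 0.012]
bar0 0.84 1716 mid [ 0.651 -0.165  0.081] axis [0.123 0.93  0.346] ext [-0.037  0.033] end [ 0.655 -0.134  0.092]
rod 0.73 1970 mid [ 0.505 -0.144  0.085] axis [0.247 0.83  0.5  ] ext [-0.043  0.031] end [ 0.513 -0.118  0.1  ]
grip tcp [ 0.6545 -0.1478  0.0755]
t 68.6 tcp [ 0.6536 -0.1623  0.1562] w 0.0307 F [ 0.1 -0.4 -0.6]
 rot units [-0.02  0.02  0.05]  shift units if now [-0.69 -0.04  4.04]  after rot [-0.7  -0.05  4.04]
```

```bash
python3 -m creep '[{"fingers":0.36,"linear":[-0.69,-0.04,0.7],"rotation":[0,0,0]},{"fingers":0.36,"linear":[0,0,1],"rotation":[0,0,0]},{"fingers":0.36,"linear":[0,0,1],"rotation":[0,0,0]},{"fingers":0.36,"linear":[0,0,0.8],"rotation":[0,0,0]},{"fingers":0.36,"linear":[0,0,0.5],"rotation":[0,0,0]},{"fingers":0.36,"linear":[0,0,0],"rotation":[0,0,0]},{"fingers":0,"linear":[0,0,0],"rotation":[0,0,0]},{"fingers":0,"linear":[0,0,0],"rotation":[0,0,0]},{"fingers":0,"linear":[0,0,0],"rotation":[0,0,0]},{"fingers":0,"linear":[0,0,0],"rotation":[0,0,0]},{"fingers":0,"linear":[0.6,0,0],"rotation":[0,0,0]},{"fingers":0,"linear":[0.6,0,0],"rotation":[0,0,0]},{"fingers":0,"linear":[0.6,0,0],"rotation":[0,0,0]},{"fingers":0,"linear":[0.6,0,0],"rotation":[0,0,0]},{"fingers":0,"linear":[0.6,0,0],"rotation":[0,0,0]},{"fingers":0,"linear":[0.6,0,0],"rotation":[0,0,0]},{"fingers":0,"linear":[0.6,0,0],"rotation":[0,0,0]},{"fingers":0,"linear":[0.6,0,0],"rotation":[0,0,0]},{"fingers":0,"linear":[0.6,0,0],"rotation":[0,0,0]},{"fingers":0,"linear":[0.6,0,0],"rotation":[0,0,0]}]' 60
python3 - <<'E'
from t import *
bars()
grip(.1)
E
```

```text
clock: 71.12
tcp_pos: [0.6677, -0.0367, 0.1172]
orientation: [-2.162, -1.912, -0.378]
force: [0.4, -0.2, -0.6]
width: 0.0093
grip_force: 59.4
bar0 0.8 3801 mid [0.525 0.076 0.012] axis [-0.049  0.999 -0.   ] ext [-0.084  0.098] end [0.52  0.174 0.012]
bar0 0.79 3843 mid [0.492 0.072 0.012] axis [-0.048  0.999 -0.   ] ext [-0.085  0.097] end [0.487 0.169 0.012]
bar0 0.55 3301 mid [ 0.666 -0.049  0.121] axis [0.122 0.932 0.342] ext [-0.035  0.031] end [ 0.67  -0.02   0.132]
grip tcp [ 0.6545 -0.1478  0.0755]
t 71.3 tcp [ 0.6679 -0.036   0.1173] w 0.0097 F [ 0.4  0.5 -1.7]
 rot units [-0.02  0.01  0.04]  shift units if now [-6.    0.01  0.05]  after rot [-6.    0.03  0.04]
```

```bash
python3 -m creep '[{"fingers":0,"linear":[0.6,0,0],"rotation":[0,0,0]},{"fingers":0,"linear":[0.6,0,0],"rotation":[0,0,0]},{"fingers":0,"linear":[0.34,0,-0.94],"rotation":[0,0,0]},{"fingers":0,"linear":[0.34,0,-0.94],"rotation":[0,0,0]},{"fingers":0,"linear":[0,0,0],"rotation":[0,-0.88,0]},{"fingers":0,"linear":[0,0,0],"rotation":[0,-0.88,0]},{"fingers":0,"linear":[0,0,0],"rotation":[0,-0.88,0]},{"fingers":0,"linear":[0,0,0],"rotation":[0,-0.88,0]},{"fingers":0,"linear":[0,0,0],"rotation":[0,0,-0.9]},{"fingers":0,"linear":[0,0,0],"rotation":[0,0,-0.9]},{"fingers":0,"linear":[0,0,0],"rotation":[0,0,0]}]'
python3 - <<'E'
from t import *
eyes.capture("top")
for n in ("tray","tray_c0"): print([(round(q["score"],2),np.round(q["at"],3)) for q in eyes.mark_of(n,"top")])
lay(.048,.004)
E
```

```text
clock: 72.65
tcp_pos: [0.6712, -0.0162, 0.167]
orientation: [2.156, 2.279, -0.005]
force: [-0.8, -0.7, -0.6]
width: 0.0097
grip_force: 59.4
[(0.74, array([ 0.543, -0.245, -0.001])), (0.57, array([0.51 , 0.081, 0.003]))]
[(0.85, array([0.581, 0.216, 0.   ])), (0.72, array([0.421, 0.203, 0.003])), (0.71, array([ 0.446, -0.194,  0.059])), (0.48, array([ 0.494, -0.198,  0.062]))]
lay tcp [0.5505 0.1596]
t 72.8 tcp [ 0.6708 -0.016   0.1661] w 0.0096 F [ 0.  -0.1  0.4]
 rot units [-0.01  0.05 -0.01]  shift units if now [ 9.14 -5.51  8.06]  after rot [ 9.11 -5.5   8.1 ]
```

```bash
python3 -m creep '[{"fingers":0,"linear":[0.91,-0.54,0],"rotation":[0,0.05,0]},{"fingers":0,"linear":[0.91,-0.54,0],"rotation":[0,0,0]},{"fingers":0,"linear":[0.91,-0.54,0],"rotation":[0,0,0]},{"fingers":0,"linear":[0.91,-0.54,0],"rotation":[0,0,0]},{"fingers":0,"linear":[0.91,-0.54,0],"rotation":[0,0,0]},{"fingers":0,"linear":[0.91,-0.54,0],"rotation":[0,0,0]},{"fingers":0,"linear":[0.91,-0.54,0],"rotation":[0,0,0]},{"fingers":0,"linear":[0.91,-0.54,0],"rotation":[0,0,0]},{"fingers":0,"linear":[0.91,-0.54,0],"rotation":[0,0,0]},{"fingers":0,"linear":[0.91,-0.54,0],"rotation":[0,0,0]},{"fingers":0,"linear":[0,0,1],"rotation":[0,0,0]},{"fingers":0,"linear":[0,0,1],"rotation":[0,0,0]},{"fingers":0,"linear":[0,0,1],"rotation":[0,0,0]},{"fingers":0,"linear":[0,0,1],"rotation":[0,0,0]},{"fingers":0,"linear":[0,0,0],"rotation":[0,0,0]}]'
python3 - <<'E'
from t import *
lay(.048,.004)
E
```

```text
clock: 74.68
tcp_pos: [0.5508, 0.1596, 0.0841]
orientation: [-2.156, -2.281, 0.007]
force: [0.3, 0.4, -0.4]
width: 0.0093
grip_force: 59.4
lay tcp [0.5505 0.1596]
t 74.7 tcp [0.5508 0.1596 0.0841] w 0.0093 F [ 0.3  0.4 -0.4]
 rot units [-0.05  0.01 -0.01]  shift units if now [0.   0.01 4.  ]  after rot [ 0.   -0.01  4.  ]
```

```bash
python3 -m creep '[{"fingers":0,"linear":[0,0,1],"rotation":[0,0,0]},{"fingers":0,"linear":[0,0,1],"rotation":[0,0,0]},{"fingers":0,"linear":[0,0,1],"rotation":[0,0,0]},{"fingers":0,"linear":[0,0,0.4],"rotation":[0,0,0]},{"fingers":0,"linear":[0,0,0.3],"rotation":[0,0,0]},{"fingers":0,"linear":[0,0,0.3],"rotation":[0,0,0]},{"fingers":0,"linear":[0,0,0],"rotation":[0,0,0]},{"fingers":0.22,"linear":[0,0,0],"rotation":[0,0,0]},{"fingers":0.22,"linear":[0,0,0],"rotation":[0,0,0]},{"fingers":0.22,"linear":[0,0,-0.5],"rotation":[0,0,0]},{"fingers":0.22,"linear":[0,0,-1],"rotation":[0,0,0]},{"fingers":0.22,"linear":[0,0,-1],"rotation":[0,0,0]},{"fingers":0.22,"linear":[0,0,-1],"rotation":[0,0,0]},{"fingers":0.36,"linear":[0,0,-1],"rotation":[0,0,0]},{"fingers":0.36,"linear":[0,0,-1],"rotation":[0,0,0]},{"fingers":0.36,"linear":[0,0,-1],"rotation":[0,0,0]},{"fingers":0.36,"linear":[0,0,-1],"rotation":[0,0,0]},{"fingers":0.36,"linear":[0,0,0],"rotation":[0,0,0]}]'
python3 - <<'E'
from t import *
bars()
for n in ("tray",): print([(round(q["score"],2),np.round(q["at"],3)) for q in eyes.mark_of(n,"wrist")])
grip(-.1,.05)
E
```

```text
clock: 76.92
tcp_pos: [0.5538, 0.16, 0.1577]
orientation: [2.156, 2.284, 0.005]
force: [0.1, -1.1, 0.3]
width: 0.0307
grip_force: 0.0
bar0 0.84 1292 mid [0.488 0.131 0.012] axis [-0.03   1.     0.007] ext [-0.048  0.041] end [0.486 0.172 0.012]
bar0 0.7 2634 mid [0.555 0.098 0.012] axis [-0.048  0.999  0.001] ext [-0.103  0.08 ] end [0.551 0.178 0.012]
bar0 0.65 1776 mid [0.523 0.123 0.012] axis [-0.058  0.998  0.002] ext [-0.128  0.054] end [0.52  0.177 0.012]
[(0.9, array([ 0.507,  0.082, -0.006]))]
grip tcp [ 0.454  -0.1398  0.1225]
t 77.1 tcp [0.5514 0.1599 0.1544] w 0.0307 F [ 0.6 -0.4 -0.5]
 rot units [-0.36  3.49  1.8 ]  shift units if now [-14.68  -5.72   1.62]  after rot [-15.09  -2.97  -3.79]
```

```bash
python3 -m creep '[{"fingers":0.36,"linear":[-0.98,-0.381,0],"rotation":[0,0,0]},{"fingers":0.36,"linear":[-0.98,-0.381,0],"rotation":[0,0,0]},{"fingers":0.36,"linear":[-0.98,-0.381,0],"rotation":[0,0,0]},{"fingers":0.36,"linear":[-0.98,-0.381,0],"rotation":[0,0,0]},{"fingers":0.36,"linear":[-0.98,-0.381,0],"rotation":[0,0,0]},{"fingers":0.36,"linear":[-0.98,-0.381,0],"rotation":[0,0,0]},{"fingers":0.36,"linear":[-0.98,-0.381,0],"rotation":[0,0,0]},{"fingers":0.36,"linear":[-0.98,-0.381,0],"rotation":[0,0,0]},{"fingers":0.36,"linear":[-0.98,-0.381,0],"rotation":[0,0,0]},{"fingers":0.36,"linear":[-0.98,-0.381,0],"rotation":[0,0,0]},{"fingers":0.36,"linear":[-0.98,-0.381,0],"rotation":[0,0,0]},{"fingers":0.36,"linear":[-0.98,-0.381,0],"rotation":[0,0,0]},{"fingers":0.36,"linear":[-0.98,-0.381,0],"rotation":[0,0,0]},{"fingers":0.36,"linear":[-0.98,-0.381,0],"rotation":[0,0,0]},{"fingers":0.36,"linear":[-0.98,-0.381,0],"rotation":[0,0,0]},{"fingers":0.36,"linear":[0,0,0],"rotation":[0,0,0.9]},{"fingers":0.36,"linear":[0,0,0],"rotation":[0,0,0.9]},{"fingers":0.36,"linear":[0,0,0],"rotation":[0,1,0]},{"fingers":0.36,"linear":[0,0,0],"rotation":[0,1,0]}]'
python3 -m creep '[{"fingers":0.36,"linear":[0,0,0],"rotation":[0,1,0]},{"fingers":0.36,"linear":[0,0,0],"rotation":[0,0.5,0]},{"fingers":0.36,"linear":[0,0,0],"rotation":[0,0,0]}]'
python3 - <<'E'
from t import *
bars()
print(observe()["joints"].round(2))
grip(-.1)
E
```

```text
clock: 79.5
tcp_pos: [0.4552, -0.14, 0.1558]
orientation: [-2.244, -1.989, -0.228]
force: [-0.1, -0.7, -0.3]
width: 0.0308
grip_force: 0.0
clock: 79.88
tcp_pos: [0.4543, -0.1421, 0.1551]
orientation: [-2.165, -1.907, -0.378]
force: [-0.2, 0.7, 0.0]
width: 0.0306
grip_force: 0.0
bar0 0.88 1280 mid [0.525 0.03  0.012] axis [-0.054  0.999 -0.005] ext [-0.041  0.041] end [0.523 0.071 0.012]
bar0 0.81 1794 mid [ 0.453 -0.137  0.081] axis [0.115 0.908 0.403] ext [-0.038  0.033] end [ 0.457 -0.107  0.094]
bar0 0.73 1140 mid [0.557 0.029 0.012] axis [-0.052  0.999  0.003] ext [-0.038  0.038] end [0.555 0.067 0.012]
bar0 0.57 1302 mid [0.492 0.028 0.012] axis [-0.044  0.999  0.003] ext [-0.043  0.046] end [0.49  0.074 0.012]
rod 0.76 1257 mid [ 0.504 -0.132  0.09 ] axis [0.093 0.94  0.329] ext [-0.027  0.02 ] end [ 0.505 -0.113  0.096]
[-0.09  0.39  0.78  1.78 -0.58  1.33  0.77]
grip tcp [ 0.4561 -0.1228  0.0755]
t 80.0 tcp [ 0.4552 -0.1396  0.1556] w 0.0307 F [ 0.3  0.2 -0.1]
 rot units [-0.03 -0.    0.03]  shift units if now [-0.58 -0.05  4.05]  after rot [-0.58 -0.06  4.05]
```

```bash
python3 -m creep '[{"fingers":0.36,"linear":[-0.58,-0.08,0.7],"rotation":[0,0,0]},{"fingers":0.36,"linear":[0,0,1],"rotation":[0,0,0]},{"fingers":0.36,"linear":[0,0,1],"rotation":[0,0,0]},{"fingers":0.36,"linear":[0,0,0.8],"rotation":[0,0,0]},{"fingers":0.36,"linear":[0,0,0.5],"rotation":[0,0,0]},{"fingers":0.36,"linear":[0,0,0],"rotation":[0,0,0]},{"fingers":0,"linear":[0,0,0],"rotation":[0,0,0]},{"fingers":0,"linear":[0,0,0],"rotation":[0,0,0]},{"fingers":0,"linear":[0,0,0],"rotation":[0,0,0]},{"fingers":0,"linear":[0,0,0],"rotation":[0,0,0]},{"fingers":0,"linear":[0.6,0,0],"rotation":[0,0,0]},{"fingers":0,"linear":[0.6,0,0],"rotation":[0,0,0]},{"fingers":0,"linear":[0.6,0,0],"rotation":[0,0,0]},{"fingers":0,"linear":[0.6,0,0],"rotation":[0,0,0]},{"fingers":0,"linear":[0.6,0,0],"rotation":[0,0,0]},{"fingers":0,"linear":[0.6,0,0],"rotation":[0,0,0]},{"fingers":0,"linear":[0.6,0,0],"rotation":[0,0,0]},{"fingers":0,"linear":[0.6,0,0],"rotation":[0,0,0]},{"fingers":0,"linear":[0.6,0,0],"rotation":[0,0,0]},{"fingers":0,"linear":[0.6,0,0],"rotation":[0,0,0]}]' 60
python3 - <<'E'
from t import *
bars()
grip(-.1)
E
```

```text
clock: 82.52
tcp_pos: [0.4691, -0.0106, 0.1177]
orientation: [-2.16, -1.91, -0.38]
force: [0.7, 0.3, 0.2]
width: 0.0094
grip_force: 59.3
bar0 0.94 3723 mid [0.523 0.075 0.012] axis [-0.049  0.999  0.   ] ext [-0.083  0.098] end [0.518 0.173 0.012]
bar0 0.89 3666 mid [0.49  0.074 0.012] axis [-0.048  0.999 -0.001] ext [-0.086  0.096] end [0.485 0.17  0.012]
bar0 0.87 3455 mid [ 0.468 -0.021  0.122] axis [0.122 0.93  0.348] ext [-0.036  0.031] end [0.471 0.007 0.133]
bar0 0.71 3695 mid [0.555 0.078 0.012] axis [-0.047  0.999 -0.   ] ext [-0.084  0.095] end [0.55  0.173 0.012]
grip tcp [ 0.4561 -0.1228  0.0755]
t 82.7 tcp [ 0.4692 -0.0106  0.1177] w 0.0097 F [-1.  -0.4 -0.2]
 rot units [-0.03 -0.01  0.04]  shift units if now [-6.03  0.03  0.04]  after rot [-6.03  0.05  0.05]
```

```bash
python3 -m creep '[{"fingers":0,"linear":[0.6,0,0],"rotation":[0,0,0]},{"fingers":0,"linear":[0.6,0,0],"rotation":[0,0,0]},{"fingers":0,"linear":[0.34,0,-0.94],"rotation":[0,0,0]},{"fingers":0,"linear":[0.34,0,-0.94],"rotation":[0,0,0]},{"fingers":0,"linear":[0,0,0],"rotation":[0,-0.88,0]},{"fingers":0,"linear":[0,0,0],"rotation":[0,-0.88,0]},{"fingers":0,"linear":[0,0,0],"rotation":[0,-0.88,0]},{"fingers":0,"linear":[0,0,0],"rotation":[0,-0.88,0]},{"fingers":0,"linear":[0,0,0],"rotation":[0,0,-0.9]},{"fingers":0,"linear":[0,0,0],"rotation":[0,0,-0.9]},{"fingers":0,"linear":[0,0,0],"rotation":[0,0,0]}]'
python3 - <<'E'
from t import *
for c in ("top","scene"):
  eyes.capture(c)
  for n in ("tray","tray_c0"): print([(round(q["score"],2),np.round(q["at"],3)) for q in eyes.mark_of(n,c)])
lay(-.048,.004)
E
```

```text
clock: 84.05
tcp_pos: [0.4727, 0.0102, 0.1671]
orientation: [2.158, 2.281, -0.002]
force: [0.2, 0.2, 0.6]
width: 0.0097
grip_force: 59.3
[(0.76, array([0.506, 0.081, 0.001])), (0.67, array([0.491, 0.077, 0.008]))]
[(0.97, array([ 0.581,  0.216, -0.001])), (0.96, array([ 0.595, -0.044, -0.002])), (0.82, array([0.419, 0.207, 0.003]))]
[(0.94, array([ 0.504,  0.081, -0.001])), (0.61, array([0.492, 0.078, 0.008]))]
[(0.9, array([0.416, 0.201, 0.003])), (0.76, array([ 0.434, -0.058, -0.003])), (0.67, array([ 0.598, -0.043, -0.002])), (0.61, array([ 0.581,  0.215, -0.002]))]
lay tcp [0.4547 0.1541]
t 84.3 tcp [0.472  0.0105 0.1659] w 0.0098 F [-0.2  0.1 -1.8]
 rot units [-0.02  0.02 -0.  ]  shift units if now [ 7.24 -0.44  8.08]  after rot [ 7.22 -0.46  8.1 ]
```

```bash
python3 -m creep '[{"fingers":0,"linear":[0.9,-0.055,0],"rotation":[0,0,0]},{"fingers":0,"linear":[0.9,-0.055,0],"rotation":[0,0,0]},{"fingers":0,"linear":[0.9,-0.055,0],"rotation":[0,0,0]},{"fingers":0,"linear":[0.9,-0.055,0],"rotation":[0,0,0]},{"fingers":0,"linear":[0.9,-0.055,0],"rotation":[0,0,0]},{"fingers":0,"linear":[0.9,-0.055,0],"rotation":[0,0,0]},{"fingers":0,"linear":[0.9,-0.055,0],"rotation":[0,0,0]},{"fingers":0,"linear":[0.9,-0.055,0],"rotation":[0,0,0]},{"fingers":0,"linear":[0,0,1],"rotation":[0,0,0]},{"fingers":0,"linear":[0,0,1],"rotation":[0,0,0]},{"fingers":0,"linear":[0,0,1],"rotation":[0,0,0]},{"fingers":0,"linear":[0,0,1],"rotation":[0,0,0]},{"fingers":0,"linear":[0,0,0],"rotation":[0,0,0]}]'
python3 - <<'E'
from t import *
lay(-.048,.004)
E
```

```text
clock: 85.98
tcp_pos: [0.4533, 0.1537, 0.0841]
orientation: [-2.155, -2.283, 0.01]
force: [-0.5, 0.5, -0.0]
width: 0.0094
grip_force: 59.3
lay tcp [0.4547 0.1541]
t 86.0 tcp [0.4533 0.1537 0.0841] w 0.0094 F [-0.5  0.5 -0. ]
 rot units [-0.06  0.03  0.01]  shift units if now [0.03 0.1  4.01]  after rot [0.02 0.07 4.01]
```

```bash
python3 -m creep '[{"fingers":0,"linear":[0,0.08,1],"rotation":[0,0,0]},{"fingers":0,"linear":[0,0,1],"rotation":[0,0,0]},{"fingers":0,"linear":[0,0,1],"rotation":[0,0,0]},{"fingers":0,"linear":[0,0,0.4],"rotation":[0,0,0]},{"fingers":0,"linear":[0,0,0.3],"rotation":[0,0,0]},{"fingers":0,"linear":[0,0,0.3],"rotation":[0,0,0]},{"fingers":0,"linear":[0,0,0],"rotation":[0,0,0]},{"fingers":0.22,"linear":[0,0,0],"rotation":[0,0,0]},{"fingers":0.22,"linear":[0,0,0],"rotation":[0,0,0]},{"fingers":0.22,"linear":[0,0,-0.5],"rotation":[0,0,0]},{"fingers":0.22,"linear":[0,0,-1],"rotation":[0,0,0]},{"fingers":0.22,"linear":[0,0,-1],"rotation":[0,0,0]},{"fingers":0.22,"linear":[0,0,-1],"rotation":[0,0,0]},{"fingers":0.36,"linear":[0,0,-1],"rotation":[0,0,0]},{"fingers":0.36,"linear":[0,0,-1],"rotation":[0,0,0]},{"fingers":0.36,"linear":[-1,0,-1],"rotation":[0,0,0]},{"fingers":0.36,"linear":[-1,0,-1],"rotation":[0,0,0]},{"fingers":0.36,"linear":[-1,0,-1],"rotation":[0,0,0]},{"fingers":0.36,"linear":[-1,0,-1],"rotation":[0,0,0]},{"fingers":0.36,"linear":[0,0,0],"rotation":[0,0,0]}]'
python3 - <<'E'
from t import *
import cv2
p,P=bars();cv2.imwrite("pics/w9.png",p[:,:,::-1])
p,d=eyes.capture("scene");cv2.imwrite("pics/s9.png",cv2.resize(p[60:330,100:440,::-1],None,fx=2,fy=2))
for n in ("tray","tray_c0","mat","trafo0","rod","capacitor","solder"): print(n,[(round(q["score"],2),np.round(q["at"],3)) for q in eyes.mark_of(n,"scene")])
E
```

```text
clock: 88.48
tcp_pos: [0.4627, 0.0724, 0.1977]
orientation: [2.16, 2.278, 0.002]
force: [-0.1, 0.3, -0.5]
width: 0.031
grip_force: 0.0
bar0 0.95 2413 mid [0.522 0.096 0.012] axis [-0.05   0.999 -0.002] ext [-0.093  0.078] end [0.518 0.175 0.012]
bar0 0.85 2681 mid [0.554 0.096 0.012] axis [-0.051  0.999  0.002] ext [-0.099  0.081] end [0.55  0.177 0.012]
bar0 0.82 2422 mid [0.489 0.089 0.012] axis [-0.045  0.999 -0.001] ext [-0.1    0.082] end [0.485 0.171 0.012]
bar0 0.58 2402 mid [0.459 0.091 0.012] axis [-0.049  0.999 -0.002] ext [-0.101  0.081] end [0.455 0.172 0.012]
tray [(0.82, array([ 0.502,  0.079, -0.001]))]
tray_c0 [(0.74, array([ 0.594, -0.047,  0.   ])), (0.74, array([0.497, 0.424, 0.002])), (0.66, array([ 0.579,  0.216, -0.   ])), (0.61, array([ 0.433, -0.058, -0.001])), (0.57, array([0.418, 0.201, 0.002]))]
mat [(0.67, array([0.5  , 0.424, 0.002]))]
trafo0 [(0.6, array([0.526, 0.424, 0.02 ])), (0.55, array([0.462, 0.429, 0.02 ])), (0.53, array([ 0.691, -0.136, -0.002])), (0.3, array([0.558, 0.087, 0.007]))]
rod [(0.51, array([0.418, 0.202, 0.002]))]
capacitor [(0.5, array([ 0.428, -0.128, -0.001])), (0.41, array([ 0.353,  0.322, -0.005]))]
solder [(0.88, array([ 0.694, -0.139, -0.002]))]
```

View pics/w9.png

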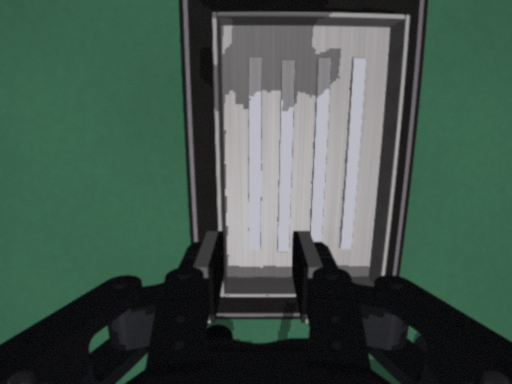

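View pics/s9.png

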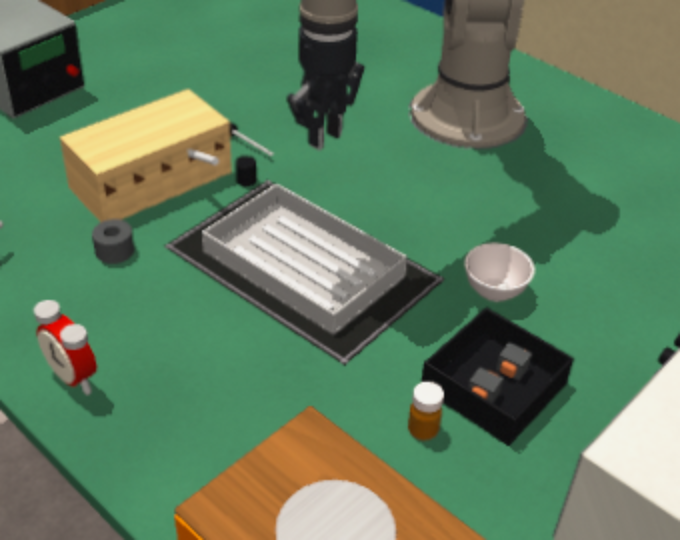

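All four bars lie flat in the tray, at columns 255–355 in the wrist view. The tray is inside the mat border, both transformers are in the crate, only the rod is left in the box (scene pixel 203,157), and the hand is clear of everything. Handing in.

```bash
python3 -c "
from plant import hand_in
print(hand_in())"
```

```text
the job is handed in; nothing more can be done
None
```

The job is handed in: the tray is wholly on the mat, both transformers are in the scrap crate, all four bars lie flat on the tray floor and the rod is still in the box; hand-in returned no verdict.

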